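Clamp a plaster mould in the swing-beam press

TASK

Clamp the closed plaster mould in the mould press so that it is ready for casting: slide the mould along the board, between the guides, until it sits square against the back stop; then swing the beam across so that its brass eye stands over the short pillar, and press the beam gently down, eye over the pillar, until the rubber pad sits on the mould. Finally push the red keeper tab fully home, so that its fork locks round the neck of the pillar. Leave the things standing on and round the press where they are, and the mould flat on the board.

Things in the scene. Friction and masses are not known exactly. Their poses are not given: they have to be found in the camera images.
- press: press on a plywood board 16 mm thick, fixed; origin at bench height under the mould's home place. x points from the loading end to the back stop, y left to the tall pillar. Board x -250..85, y +-150 mm. Waxed aluminium guides: inner faces y = +-55, x -34..46, 20 mm above the board, flaring to y = +-81 at x = -92. Green back stop: face at x = 42, 34 mm high
- mould_home (a point): point on the board's top (16 mm above the bench) where the middle of the mould's underside is when it is home
- pivot_foot (a point): foot of the tall pillar's axis, on the board's top; the pillar is 22 mm thick, top 222 mm above the bench; 120 mm left of the press's origin; the beam swings and slides on it
- pillar_tip (a point): middle of the top of the short pillar, 134 mm above the bench, 120 mm right of the press's origin. Head 22 mm thick with a tapered tip (12 mm wide at the top, 8 mm taper), below it a dark neck 13 mm thick from 100 to 114 mm above the bench, below that the shaft, 22 mm thick
- swing (a joint): swing of the green beam about the tall pillar, rad: 0 = eye over the short pillar (no stop there), growing as it swings towards the robot and its left: the beam points along press x, y = (-sin q, -cos q). Stiff, stays where left; -0.4 to 2.7. Beam 36 mm wide, 20 mm thick, underside 154 mm above the bench at lift 0
- lift (a joint): how far the beam is pressed down, m: 0 = fully up, about 0.070 = pad on a mould that is home, 0.078 = lowest. Stiff sliding fit (about 6 N to move it down), stays where left. At 0 the eye's lower edge is 146 mm above the bench
- keeper (a joint): slide of the steel keeper on the beam's top, m: 0 = drawn back, 0.025 = fully home, moving outwards along the beam; takes about 1.5 N. Home, its 16 mm wide fork embraces the neck of the short pillar
- eye_centre (a point): centre of the lower rim of the brass eye at the beam's end: outer diameter 46 mm, bore 25.6 mm, 28 mm high, 240 mm from the tall pillar's axis
- palm_top (a point): middle of the top of the dark wooden palm knob on the beam, 112 mm from the tall pillar's axis: 56 mm wide and 26 mm high on a 20 mm stem, top 48 mm above the beam's top; the place to press down
- tab_top (a point): middle of the top of the red keeper tab: 26 mm wide across the beam, 8 mm thick along it, standing 28 mm above the steel keeper plate whose top is 7 mm above the beam's top; 182 mm from the tall pillar's axis when drawn back
- pad: round black rubber pad, 60 mm wide, under the beam, 120 mm from the tall pillar's axis; its face is 144 mm above the bench at lift 0. Its origin lies 144 mm below its face, on its axis
- mould: closed two-piece white plaster mould, one block 84 (x) x 104 (y) x 58 mm high, about 0.6 kg, fragile; origin in the middle of its underside; its -x face has the dark round pour gate
- red_pot: small jar with a red cap, 45 mm wide, 106 mm high, standing on the board's front right corner; origin under its middle
- dropper: brown dropper bottle, 33 mm wide, 102 mm high, on the board's back right corner; origin under its middle
- pour_cup: small steel pouring cup, 49 x 61 mm, 32 mm high, on the board's front left corner; origin under its middle
- plaster_block: plaster test block 58 x 54 x 22 mm on the bench to the right; origin under its middle
- jar: glass jar with a black cap, 64 mm wide, 90 mm high, on the bench to the right; origin under its middle
- marker: marker pen 17 x 135 x 16 mm lying on the bench to the right, along its y axis; origin under its middle
There are look-alikes about, which are no part of the job. What is shaped like the mould but purple is not meant.

How it is judged:
By the outcome, as a careful person would: the job done as asked, in the order asked, and still so for the second after the job is handed in, with the robot touching nothing.
It also fails if it takes over 72 s, if anything falls off the work surface, if the arm or the gripper's body presses on something with over 40 N, if the wrist force passes 120 N, or if a joint passes its speed limit or range.

ROBOT

A 6-joint arm with a two-finger parallel gripper is mounted at the origin on a cart in front of the work surface, level with it; the furniture and walls round the work are solid. World frame = base frame: x ahead of the robot, y to its left, z up, the work surface at z = 0. Lengths are in mm, angles in degrees, forces in N, time in s.
With the tool pointing down it reaches from about 300 to 850 mm from the base axis. Payload 4.2 kg.
Tool frame: the origin (TCP) lies at the very end of the fingers, on their centre line; the grasp point (between the pads) lies 19 mm behind it; z points along the fingers, y is the line along which they close (so a half turn about z gives the same grasp; the last joint's range is limited). The gripper opens to 91 mm and grips with 3 to 60 N. Pads are 32 mm wide; open, the fingers measure 118 mm over their backs; the gripper's body (76 mm by 178 mm) begins 60 mm behind the grasp point.
Start: joints at [-72.536, 18.312, 89.639, -0, 72.044, -1.146], TCP at [183.497, -544.951, 213.976] pointing down, gripper open.
Joint ranges: [-177.97, 177.97], [-48.28, 115.42], [12.27, 149.76], [-77.06, 257.06], [2.81, 150.46], [-146.56, 146.56]. Speed limits (degrees/s): [147.25, 147.25, 180, 180, 180, 180].

INTERFACE

Orientations are given as [roll, pitch, yaw] about the fixed x, y, z axes, in that order (R = Rz(yaw) Ry(pitch) Rx(roll)).
In Python, from workcell import env, grab_frame gives the robot as it stands. The module is installed in compiled form; this text tells all that it offers.
- The arm moves only by the tool move_arm, never from a script. Its argument "plan" is a list of rows, each an object of numbers: "tx", "ty", "tz": the shift along the tool's x, y, z in cm; "wx", "wy", "wz": the turn, a rotation vector about the tool's x, y, z in rad. In form: [{"tx": .., "ty": .., "tz": .., "wx": .., "wy": .., "wz": ..}, ...]. A call has 1 to 12 rows; each row shifts and turns the commanded pose from where the row before left it, along the tool's axes as they then stand; what a row does not reach is not made up. A row lasts 1/12 s, in which the tool goes at most 41.7 mm and 7.16 degrees, less where a joint would pass 70% of its speed; a pose out of reach is approached as far as the arm can. A call is refused whole if a number of a shift passes 4.17 or a number of a turn 0.125, either way. A call with a gripper value outside its range is refused whole. "gripper" is the finger opening in cm, from 0 to 9.12, set as the call begins (left out, the last holds). The fingers move at their own pace and stop on an object; "force" is the grip in N (left out, the last holds). Time passes only in rows, so rows that do not move let the fingers close. It gives the time, the measured TCP pose, the force, the opening and the grip force at its end, in the units of the state.
- env.state(): the state, without advancing time (a new reading comes with each control period).
- grab_frame(name): name is "scene" or "top" or "wrist"; returns a dict with "color" (480x640x3 uint8, red, green, blue), "vfov" (degrees; the focal length in pixels is half the picture's height over the tangent of half this angle, whatever the lens; pixels are square), "cx", "cy" (the principal point, pixels), "view" (4x4, takes a point from world to camera coordinates). Camera axes: x right, y up, looking along -z (the intrinsics and any distortion apply to the point x, -y, -z); pixel columns grow to the right and rows downward; lengths in mm; the calibration is good to about 2 mm. A picture is of the moment at which its call begins. There is no depth.
- env.job_done(): hands the job in; it is judged then, once.
The state is a dict: "time_s": time; "qpos": joint angles; "qvel": joint speeds; "effort": joint torques, N m; "ee_pos": TCP position; "ee_rot": TCP orientation; "force": force on the tool from outside, world axes, zero at the start; "torque": the same for the moment, N m; "gripper_width": finger opening in mm; "gripper_force": force on a finger pad.
Only numpy, scipy, OpenCV 4.12 (cv2) and the standard library are available. Lean on these libraries where they do the work, as an engineer would, in place of code of your own. Each camera call takes 0.05 s, during which the arm holds its last target. There are 200 camera calls.

## Working session

There is one attempt and no reset: what is moved stays moved. The work goes in short steps, Python scripts to look and compute and a tool call to move; the robot and the scene stay as the last step left them, time stands still between calls to the robot, and variables do not carry over. Pictures are saved under pics/ and viewed, at most 10 in all, crops included, and the job is handed in when it is done.

Besides the shell and the picture viewer there is one more tool, called after "Call:" by a JSON object that holds its "name" and its "arguments". move_arm: Moves the arm, as the interface text tells. Its arguments: {"type":"object","properties":{"plan":{"type":"array","items":{"type":"object","properties":{"tx":{"type":"number"},"ty":{"type":"number"},"tz":{"type":"number"},"wx":{"type":"number"},"wy":{"type":"number"},"wz":{"type":"number"}}}},"gripper":{"type":"number"},"force":{"type":"number"}},"required":["plan"]}

```bash
mkdir -p pics; cat > h.py <<'E'
import numpy as np, cv2
from workcell import env, grab_frame
def K(f):
    h=f["color"].shape[0]; fl=h/2/np.tan(np.radians(f["vfov"])/2); return fl
def ray(f,u,v):
    fl=K(f); V=np.array(f["view"]); R=V[:3,:3]; t=V[:3,3]
    d=np.array([(u-f["cx"])/fl,-(v-f["cy"])/fl,-1.]); return -R.T@t, R.T@d
def onz(f,u,v,z):
    o,d=ray(f,u,v); return o+d*(z-o[2])/d[2]
def proj(f,p):
    V=np.array(f["view"]); c=V[:3,:3]@np.array(p)+V[:3,3]; fl=K(f)
    return np.array([f["cx"]+fl*c[0]/-c[2], f["cy"]-fl*c[1]/-c[2]])
def tri(rs):
    A=0;b=0
    for o,d in rs:
        d=d/np.linalg.norm(d); P=np.eye(3)-np.outer(d,d); A=A+P; b=b+P@o
    return np.linalg.solve(A,b)
def save(f,n): cv2.imwrite("pics/"+n+".png",f["color"][:,:,::-1])
E
python3 - <<'E'
from h import *
import pickle
for n in ["scene","top"]:
    f=grab_frame(n); save(f,n+"0"); pickle.dump(f,open(n+"0.pkl","wb"))
    print(n,{k:(v if k!="color" else 0) for k,v in f.items()})
s=env.state(); print(s)
E
```

```text
scene {'color': 0, 'vfov': 49.55157660650884, 'cx': 327.84364705911116, 'cy': 237.9612676949312, 'view': array([[-8.03347547e-01, -5.95214080e-01, -1.87860959e-02,
         4.65585358e+02],
       [ 3.94484942e-01, -5.55529897e-01,  7.31961860e-01,
        -3.33223714e+02],
       [-4.46110243e-01,  5.80608933e-01,  6.81086572e-01,
        -1.20658013e+03],
       [ 0.00000000e+00,  0.00000000e+00,  0.00000000e+00,
         1.00000000e+00]])}
top {'color': 0, 'vfov': 54.90379030012924, 'cx': 325.0412953902497, 'cy': 234.415906466576, 'view': array([[ 2.29969713e-02, -9.99689301e-01,  9.61464949e-03,
        -9.46049807e+00],
       [ 9.89094257e-01,  2.41505920e-02,  1.45290397e-01,
        -5.88978631e+02],
       [-1.45477455e-01,  6.16855551e-03,  9.89342337e-01,
        -1.20099736e+03],
       [ 0.00000000e+00,  0.00000000e+00,  0.00000000e+00,
         1.00000000e+00]])}
{'time_s': 0.1, 'qpos': array([-7.25354801e+01,  1.83491509e+01,  8.96982352e+01, -8.81085695e-04,
        7.20452973e+01, -1.14581413e+00]), 'qvel': array([-0.02137645, -0.16071539, -0.22389834, -0.00586296, -0.05775426,
        0.00611387]), 'effort': array([ 5.45096445e-04, -4.13333094e+01, -2.32509291e+01,  7.29640061e-02,
        4.21560800e-02, -5.43398346e-05]), 'ee_pos': array([ 183.36230094, -544.50683687,  213.20060857]), 'ee_rot': array([-1.79907318e+02, -1.01581093e-03,  1.86106055e+01]), 'force': array([ 0.59691982, -0.51260838, -0.17231296]), 'torque': array([ 0.04212688, -0.04471445, -0.01424331]), 'gripper_force': 0.0, 'gripper_width': 91.02727353159936}
```

View pics/scene0.png

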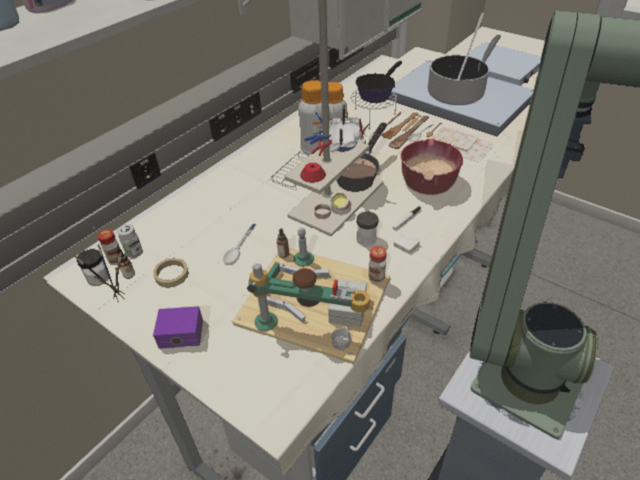

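View pics/top0.png

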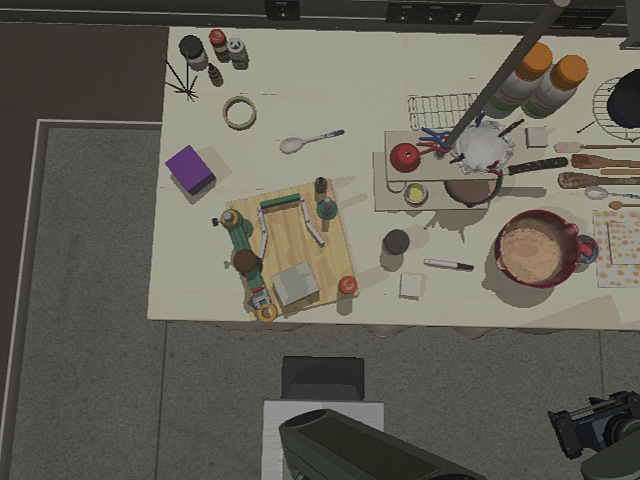

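Mould candidates in the top view are the white block at (296,284), the purple look-alike at (190,170) and the small plaster block at (411,285) on the bench. I choose the white one at (296,284), on the board in front of the guides. The beam runs from the tall pillar at (231,219), past the knob at (247,261), to the eye at (267,311). The short pillar is at (327,209).

```bash
python3 - <<'E'
import cv2,numpy as np
a=cv2.imread("pics/top0.png")[170:330,205:365]; b=cv2.imread("pics/scene0.png")[215:365,225:400]
a=cv2.resize(a,(400,400),interpolation=3); b=cv2.resize(b,(400,343),interpolation=3)
c=np.zeros((400,800,3),np.uint8); c[:,:400]=a; c[:343,400:]=b; cv2.imwrite("pics/crop1.png",c)
E
```

```text
(no output)
```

View pics/crop1.png

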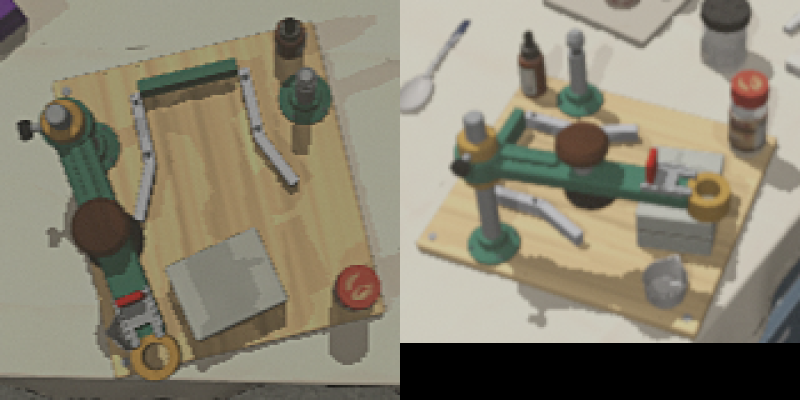

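```bash
python3 - <<'E'
from h import *
import pickle
f=pickle.load(open("top0.pkl","rb")); g=pickle.load(open("scene0.pkl","rb"))
cs=[(55,82),(314,18),(385,312),(113,377)]
P=np.array([onz(f,205+u/2.5,170+v/2.5,16)[:2] for u,v in cs]); print("board",P.round(1).tolist())
loc=np.array([(85,150),(85,-150),(-250,-150),(-250,150)],float)
# rigid fit
lc=loc.mean(0); pc=P.mean(0); U,S,Vt=np.linalg.svd((loc-lc).T@(P-pc)); R=(U@Vt).T; t=pc-R@lc
yaw=np.degrees(np.arctan2(R[1,0],R[0,0])); print("yaw",yaw,"org",t, "res",(P-(loc@R.T+t)).round(1).tolist())
w=lambda x,y,z:np.r_[R@[x,y]+t,z]
print("pillar tip top pred",proj(f,w(0,-120,134)),"scene",proj(g,w(0,-120,134)), "tallpillar",proj(f,w(0,120,222)),proj(g,w(0,120,222)))
# two-view short pillar tip, tall pillar, eye
cr=lambda u,v:ray(f,205+u/2.5,170+v/2.5); sr=lambda u,v:ray(g,225+(u-400)*175/400,215+v*175/400)
for n,a,b in [("tip",(305,76),(575,33)),("tall",(58,116),(475,117)),("eye",(154,355),(711,188)),("knob",(101,223),(582,137))]:
    p=tri([cr(*a),sr(*b)]); print(n,p.round(1),"press",(R.T@(p[:2]-t)).round(1))
q=[(228,227),(288,295),(200,339),(165,266)]
M=np.array([onz(f,205+u/2.5,170+v/2.5,74)[:2] for u,v in q]); m=(M-t)@R
print("mould",m.round(1).tolist(),m.mean(0),M.mean(0)); d=np.roll(m,-1,0)-m; print(np.hypot(*d.T),np.degrees(np.arctan2(d[:,1],d[:,0])))
E
```

```text
board [[675.0, 278.3], [755.5, -7.5], [430.4, -91.2], [354.7, 199.1]]
yaw 14.61189988112359 org [633.71868063 115.47357187] res [[-3.1, -3.8], [1.7, 0.7], [0.7, 1.5], [0.7, 1.5]]
pillar tip top pred [328.11160423 199.82766099] scene [302.07701481 227.96150682] tallpillar [227.70166958 214.62765426] [257.40833213 264.75932571]
tip [663.3   2.2 131. ] press [ 1.000e-01 -1.171e+02]
tall [601.  231.7 218.5] press [ -2.3 120.7]
eye [381.3 137.8 170.7] press [-238.6   85.3]
knob [501.7 187.2 212.6] press [-109.6  102.7]
mould [[-126.0, -5.8], [-208.8, -50.5], [-231.7, 47.6], [-150.5, 66.6]] [-179.22732289   14.50810318] [456.62817936  84.29869913]
[ 94.10491227 100.76553949  83.40887664  76.43041828] [-151.63892199  103.16056255   13.14651349  -71.28056705]
```

Call:
{"name": "move_arm", "arguments": {"plan": [{"tz":-1.5,"wz":-0.125},{"tz":-1.5,"wz":-0.125},{"tz":-1.5,"wz":-0.125},{"tz":-1.5,"wz":-0.125},{"tz":-1.5,"wz":-0.125},{"tz":-1.5,"wz":-0.125},{"tz":-1.5,"wz":-0.125},{"tz":-1.5,"wz":-0.125},{"tz":-1.5,"wz":-0.125},{"tz":-1.5,"wz":-0.125},{"tz":-1.5,"wz":-0.125},{"tz":-1.5,"wz":-0.125}], "gripper": 0}}

```text
schema error: expected keys tx, ty, tz, wx, wy, wz
```

Call:
{"name": "move_arm", "arguments": {"plan": [{"tx":3.2,"ty":2.4},{"tx":3.2,"ty":2.4},{"tx":3.2,"ty":2.4},{"tx":3.2,"ty":2.4},{"tx":3.2,"ty":2.4},{"tx":3.2,"ty":2.4},{"tx":3.2,"ty":2.4},{"tx":3.2,"ty":2.4},{"tx":3.2,"ty":2.4},{"tx":3.2,"ty":2.4},{"tx":3.2,"ty":2.4},{"tx":3.2,"ty":2.4}]}}

```text
schema error: expected keys tx, ty, tz, wx, wy, wz
```

Call:
{"name": "move_arm", "arguments": {"plan": [{"tx":3.2,"ty":2.4},{"tx":3.2,"ty":2.4},{"tx":3.2,"ty":2.4},{"tx":3.2,"ty":2.4},{},{}]}}

```text
schema error: expected keys tx, ty, tz, wx, wy, wz
```

```bash
python3 - <<'E'
from h import *
import pickle
f=grab_frame("wrist"); save(f,"w1"); pickle.dump(f,open("w1.pkl","wb"))
V=np.array(f["view"]); print(f["vfov"],f["cx"],f["cy"],(-V[:3,:3].T@V[:3,3]).round(1),V[:3,:3].round(2).tolist()); s=env.state(); print(s["time_s"],s["ee_pos"],s["ee_rot"],s["qpos"])
E
```

```text
62.29523255434681 317.6866103326745 239.16249710402036 [ 264.1 -517.6  384.6] [[0.32, -0.95, -0.0], [0.9, 0.31, -0.3], [0.28, 0.09, 0.95]]
0.15 [ 183.38371769 -544.60571993  213.35933036] [-1.79929791e+02 -4.77822190e-04  1.86087931e+01] [-7.25363513e+01  1.83406977e+01  8.96873156e+01 -9.72798839e-04
  7.20421909e+01 -1.14484418e+00]
```

View pics/w1.png

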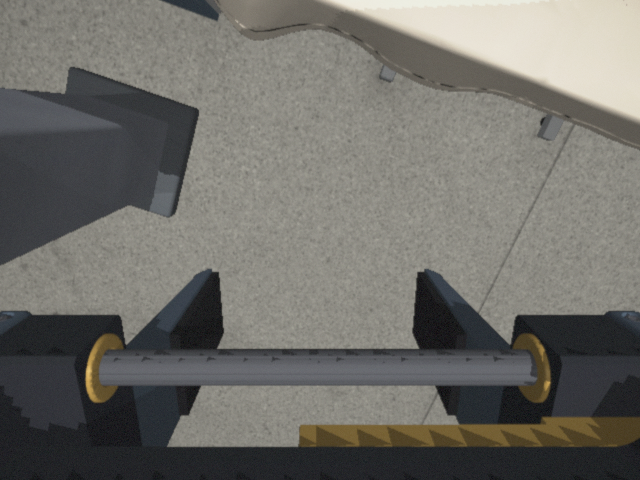

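The wrist picture shows only the floor and the open fingers. The fingers close left-right in the picture, so the camera sits on the tool's +x side. All six keys are needed per row, so I resend.

Call:
{"name": "move_arm", "arguments": {"plan": [{"tx":0,"ty":0,"tz":-1.5,"wx":0,"wy":0,"wz":-0.125},{"tx":0,"ty":0,"tz":-1.5,"wx":0,"wy":0,"wz":-0.125},{"tx":0,"ty":0,"tz":-1.5,"wx":0,"wy":0,"wz":-0.125},{"tx":0,"ty":0,"tz":-1.5,"wx":0,"wy":0,"wz":-0.125},{"tx":0,"ty":0,"tz":-1.5,"wx":0,"wy":0,"wz":-0.125},{"tx":0,"ty":0,"tz":-1.5,"wx":0,"wy":0,"wz":-0.125},{"tx":0,"ty":0,"tz":-1.5,"wx":0,"wy":0,"wz":-0.125},{"tx":0,"ty":0,"tz":-1.5,"wx":0,"wy":0,"wz":-0.125},{"tx":0,"ty":0,"tz":-1.5,"wx":0,"wy":0,"wz":-0.125},{"tx":0,"ty":0,"tz":-1.5,"wx":0,"wy":0,"wz":-0.125},{"tx":0,"ty":0,"tz":-1.5,"wx":0,"wy":0,"wz":-0.125},{"tx":0,"ty":0,"tz":-1.5,"wx":0,"wy":0,"wz":-0.125}], "gripper": 0}}

```text
time_s: 1.15
ee_pos: [183.4, -544.8, 394.3]
ee_rot: [-180.0, -0.0, 104.9]
force: [-0.1, 0.3, -0.4]
gripper_width: 13.8
gripper_force: 0.0
```

Call:
{"name": "move_arm", "arguments": {"plan": [{"tx":3.2,"ty":2.4,"tz":0,"wx":0,"wy":0,"wz":0},{"tx":3.2,"ty":2.4,"tz":0,"wx":0,"wy":0,"wz":0},{"tx":3.2,"ty":2.4,"tz":0,"wx":0,"wy":0,"wz":0},{"tx":3.2,"ty":2.4,"tz":0,"wx":0,"wy":0,"wz":0},{"tx":3.2,"ty":2.4,"tz":0,"wx":0,"wy":0,"wz":0},{"tx":3.2,"ty":2.4,"tz":0,"wx":0,"wy":0,"wz":0},{"tx":3.2,"ty":2.4,"tz":0,"wx":0,"wy":0,"wz":0},{"tx":3.2,"ty":2.4,"tz":0,"wx":0,"wy":0,"wz":0},{"tx":3.2,"ty":2.4,"tz":0,"wx":0,"wy":0,"wz":0},{"tx":3.2,"ty":2.4,"tz":0,"wx":0,"wy":0,"wz":0},{"tx":3.2,"ty":2.4,"tz":0,"wx":0,"wy":0,"wz":0},{"tx":3.2,"ty":2.4,"tz":0,"wx":0,"wy":0,"wz":0}]}}

```text
time_s: 2.15
ee_pos: [365.7, -98.9, 393.9]
ee_rot: [180.0, 0.0, 104.5]
force: [1.1, -0.5, -0.3]
gripper_width: 0.8
gripper_force: 0.0
```

Call:
{"name": "move_arm", "arguments": {"plan": [{"tx":2.5,"ty":2.4,"tz":0,"wx":0,"wy":0,"wz":0},{"tx":0,"ty":2.4,"tz":0,"wx":0,"wy":0,"wz":0},{"tx":0,"ty":2.4,"tz":0,"wx":0,"wy":0,"wz":0},{"tx":0,"ty":2.4,"tz":0,"wx":0,"wy":0,"wz":0},{"tx":0,"ty":0,"tz":0,"wx":0,"wy":0,"wz":0},{"tx":0,"ty":0,"tz":0,"wx":0,"wy":0,"wz":0},{"tx":0,"ty":0,"tz":0,"wx":0,"wy":0,"wz":0}]}}

```text
time_s: 2.73
ee_pos: [451.8, -52.7, 393.7]
ee_rot: [-179.9, -0.0, 104.6]
force: [0.3, 0.2, 0.1]
gripper_width: 0.5
gripper_force: 0.0
```

```bash
python3 - <<'E'
from h import *
import pickle
f=grab_frame("wrist"); save(f,"w2"); pickle.dump(f,open("w2.pkl","wb"))
V=np.array(f["view"]); print((-V[:3,:3].T@V[:3,3]).round(1)); s=env.state(); print(s["time_s"],s["ee_pos"],s["ee_rot"],s["qpos"],s["force"])
E
```

```text
[431.2  29.4 565. ]
2.7833 [451.59541058 -52.7972292  393.9723884 ] [-1.79968900e+02  3.42409550e-03  1.04528457e+02] [-8.10649472e+00  3.57772457e+00  8.31439818e+01 -1.51545076e-02
  9.33056799e+01 -2.26358210e+01] [-0.03340494 -0.93402072 -0.11524981]
```

View pics/w2.png

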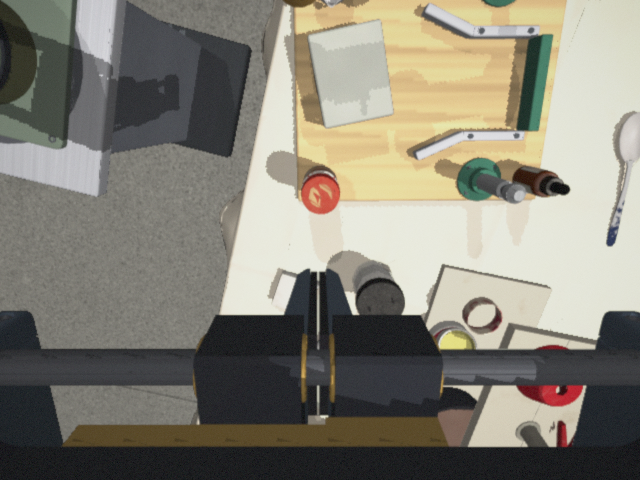

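Wrist view 2 shows the mould top at about (350,72) with the gate side at its left. The back stop is at (536,82), the short pillar tip at (512,190), the red pot cap at (320,192) and the dropper at (560,187).

```bash
cat >> h.py <<'E'
def mouldc(f,roi,lo=150,smax=40):
    x0,y0,x1,y1=roi; c=np.ascontiguousarray(f["color"][y0:y1,x0:x1]); hsv=cv2.cvtColor(c,cv2.COLOR_RGB2HSV)
    m=((hsv[...,1]<smax)&(hsv[...,2]>lo)).astype(np.uint8); m=cv2.morphologyEx(m,cv2.MORPH_OPEN,np.ones((5,5)))
    cs,_=cv2.findContours(m,0,2); k=max(cs,key=cv2.contourArea); k=cv2.convexHull(k)
    for e in np.arange(2,15,.5):
        a=cv2.approxPolyDP(k,e,True)
        if len(a)<=4: break
    return a[:,0]+[x0,y0], cv2.contourArea(k)
E
python3 - <<'E'
from h import *
import pickle
f=pickle.load(open("w2.pkl","rb")); 
print(f["color"][72,350],f["color"][72,316],f["color"][60,450],f["color"][30,385],f["color"][125,360])
for lo in (150,170,185): print(lo,[x.tolist() if hasattr(x,'tolist') else x for x in mouldc(f,(300,5,405,140),lo)])
# board right edge
P=[onz(f,u,v,16)[:2] for u,v in [(298,190),(360,201),(440,201),(544,200)]]; print("edge",np.round(P,1).tolist())
# back stop green mask
hsv=cv2.cvtColor(f["color"],cv2.COLOR_RGB2HSV); m=((hsv[...,0]>60)&(hsv[...,0]<90)&(hsv[...,1]>80)).astype(np.uint8)
for k in cv2.findContours(m,0,2)[0]:
    if cv2.contourArea(k)>150: print("green",cv2.boundingRect(k),cv2.boxPoints(cv2.minAreaRect(k)).round(1).tolist())
t=pickle.load(open("top0.pkl","rb")); print("tip",tri([ray(f,513,190),ray(t,305/2.5+205,76/2.5+170)]), onz(f,513,190,134))
print("pot", onz(f,320,192,122))
E
```

```text
[189 193 180] [184 184 174] [228 209 149] [227 215 156] [231 215 155]
150 [[[379, 20], [392, 113], [326, 127], [309, 35]], 6871.0]
170 [[[379, 20], [392, 113], [326, 127], [309, 35]], 6808.0]
185 [[[380, 21], [392, 113], [326, 126], [310, 35]], 6664.0]
edge [[428.2, -73.4], [516.2, -66.6], [625.0, -38.2], [765.5, -0.0]]
green (458, 159, 42, 41) [[451.1000061035156, 188.6999969482422], [471.0, 150.89999389648438], [503.29998779296875, 167.89999389648438], [483.3999938964844, 205.6999969482422]]
green (518, 35, 34, 95) [[516.7999877929688, 128.39999389648438], [530.5999755859375, 32.099998474121094], [551.7000122070312, 35.099998474121094], [537.9000244140625, 131.39999389648438]]
tip [667.91518977   4.40019247 111.06430187] [656.30307305   8.0144038  134.        ]
pot [453.3141178  -49.53639347 122.        ]
```

```bash
python3 - <<'E'
from h import *
import pickle
f=pickle.load(open("w2.pkl","rb"))
S=np.array([onz(f,u,v,16)[:2] for u,v in [(517,128.4),(530.6,34)]]); d=S[1]-S[0]; print("stop",S.round(1).tolist(),np.linalg.norm(d),np.degrees(np.arctan2(d[1],d[0]))-90)
yaw=np.radians(14.8); R=np.array([[np.cos(yaw),-np.sin(yaw)],[np.sin(yaw),np.cos(yaw)]])
for n,u,v,z in [("gR in",527,130,36),("gR kink",470,133,36),("gR out",417,155,36),("gL in",537,30,36),("gL kink",480,31,36),("gL out",425,9,36)]:
    print(n,(R.T@onz(f,u,v,z)[:2]).round(1))
print("stop R",(S@R).round(1).tolist()); 
E1=[onz(f,u,v,16)[:2]@R for u,v in [(360,201),(440,201),(544,200),(298,120)]]; print("edges",np.round(E1,1).tolist())
M=np.array([onz(f,u,v,74)[:2] for u,v in [(379.5,20.5),(392,113),(326,126.5),(309.5,35)]])@R
print("mould(z74)",M.round(1).tolist(),M.mean(0)); d=np.roll(M,-1,0)-M; print(np.hypot(*d.T),np.degrees(np.arctan2(d[:,1],d[:,0])))
print("pot",R.T@onz(f,320,192,122)[:2],"org est topview",R.T@[633.7,115.5])
E
python3 - <<'E'
import cv2
i=cv2.imread("pics/w2.png")[0:215,280:580]; cv2.imwrite("pics/crop2.png",cv2.resize(i,(800,573),interpolation=3))
E
```

```text
stop [[690.6, 80.4], [662.1, 190.2]] 113.35430860006575 14.564785024104182
gR in [ 691.7 -100. ]
gR kink [ 619.  -103.5]
gR out [ 552.8 -131.1]
gL in [686.   15.5]
gL kink [618.   14.7]
gL out [550.3  38.4]
stop R [[688.2, -98.6], [688.7, 14.7]]
edges [[482.1, -196.2], [594.5, -196.6], [740.1, -195.6], [396.9, -86.9]]
mould(z74) [[491.9, 18.7], [510.7, -78.8], [433.0, -93.9], [414.3, 4.5]] [462.49167361 -37.39057183]
[ 99.32412928  79.14564116 100.14321368  78.80055621] [ -79.04352107 -169.04696308  100.75658191   10.35789893]
pot [ 425.6208299 -163.6901122] org est topview [642.1799664  -50.20787542]
```

View pics/crop2.png

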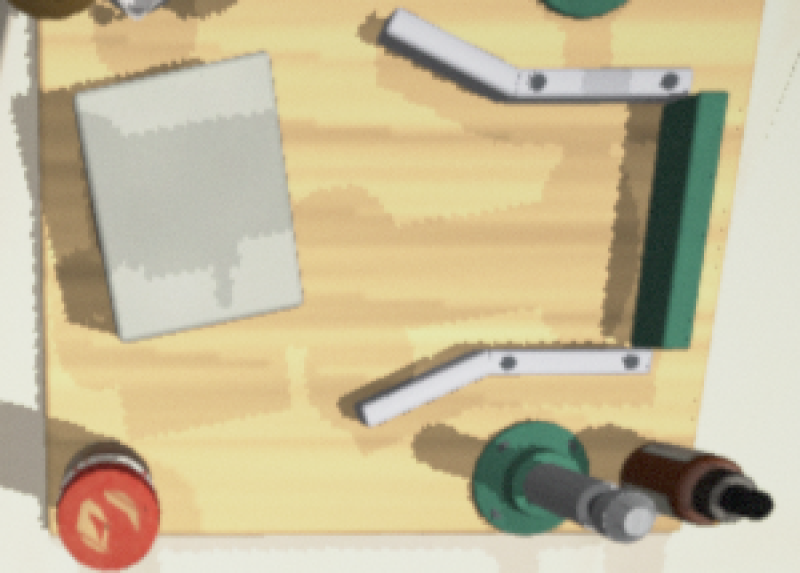

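Call:
{"name": "move_arm", "arguments": {"plan": [{"tx":0,"ty":0,"tz":0,"wx":0,"wy":0.117,"wz":0},{"tx":0,"ty":0,"tz":0,"wx":0,"wy":0.117,"wz":0},{"tx":0,"ty":0,"tz":0,"wx":0,"wy":0.116,"wz":-0.005},{"tx":2.4,"ty":-0.55,"tz":0.86,"wx":0,"wy":0,"wz":0},{"tx":2.4,"ty":-0.55,"tz":0.86,"wx":0,"wy":0,"wz":0},{"tx":2.4,"ty":-0.55,"tz":0.86,"wx":0,"wy":0,"wz":0},{"tx":2.4,"ty":-0.55,"tz":0.86,"wx":0,"wy":0,"wz":0},{"tx":2.4,"ty":-0.55,"tz":0.86,"wx":0,"wy":0,"wz":0}]}}

```text
time_s: 3.45
ee_pos: [391.8, 63.9, 395.0]
ee_rot: [179.9, -20.0, 104.7]
force: [0.3, 0.5, 0.4]
gripper_width: 0.3
gripper_force: 0.0
```

Call:
{"name": "move_arm", "arguments": {"plan": [{"tx":-1.09,"ty":0,"tz":2.98,"wx":0,"wy":0,"wz":0},{"tx":-1.09,"ty":0,"tz":2.98,"wx":0,"wy":0,"wz":0},{"tx":-1.09,"ty":0,"tz":2.98,"wx":0,"wy":0,"wz":0},{"tx":-1.09,"ty":0,"tz":2.98,"wx":0,"wy":0,"wz":0},{"tx":-1.09,"ty":0,"tz":2.98,"wx":0,"wy":0,"wz":0},{"tx":-1.09,"ty":0,"tz":2.98,"wx":0,"wy":0,"wz":0},{"tx":0,"ty":0,"tz":0,"wx":0,"wy":0,"wz":0},{"tx":0,"ty":0,"tz":0,"wx":0,"wy":0,"wz":0},{"tx":0,"ty":0,"tz":0,"wx":0,"wy":0,"wz":0}]}}

```text
time_s: 4.2
ee_pos: [394.4, 63.3, 206.1]
ee_rot: [179.7, -20.0, 104.9]
force: [0.3, -0.1, 0.2]
gripper_width: 0.3
gripper_force: 0.0
```

```bash
cat >> h.py <<'E'
YAW=np.radians(14.8); RP=np.array([[np.cos(YAW),-np.sin(YAW)],[np.sin(YAW),np.cos(YAW)]]); ORG=RP@np.array([646.,-45.5])
def topress(p): p=np.array(p,float); return np.r_[RP.T@(p[:2]-ORG),p[2:]]
def st():
    s=env.state(); print("t",round(s["time_s"],2),"world",s["ee_pos"].round(1),"press",topress(s["ee_pos"]).round(1),"rot",s["ee_rot"].round(1),"F",s["force"].round(1),"q",s["qpos"].round(0)); return s
E
python3 - <<'E'
from h import *
import pickle
st(); f=pickle.load(open("w2.pkl","rb")); g=pickle.load(open("w1.pkl","rb"))
print("org",ORG,"tip",topress(onz(f,518.5,195.7,134)))
f=grab_frame("wrist"); save(f,"w3"); pickle.dump(f,open("w3.pkl","wb")); V=np.array(f["view"]); print(topress(-V[:3,:3].T@V[:3,3]))
E
```

```text
t 4.2 world [394.4  63.3 206.1] press [-248.5    6.   206.1] rot [179.7 -20.  104.9] F [ 0.3 -0.1  0.2] q [ -8.   6. 110.  19.  73. -30.]
org [636.19069102 121.02749545] tip [  -2.49516858 -120.73260243  134.        ]
[-248.89541999   27.08170362  396.1549357 ]
```

View pics/w3.png

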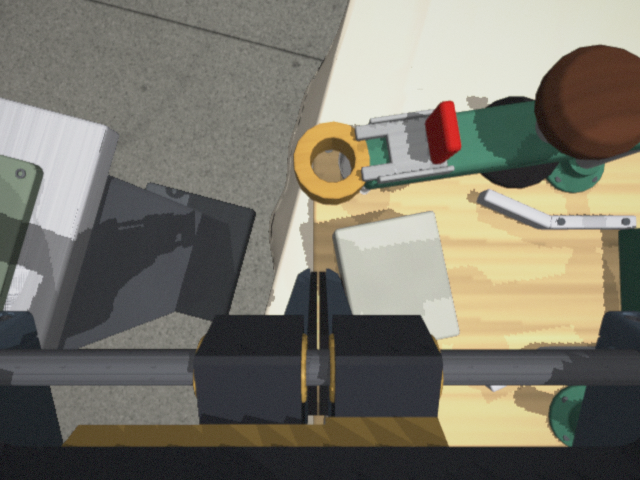

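Call:
{"name": "move_arm", "arguments": {"plan": [{"tx":-1.16,"ty":0,"tz":3.2,"wx":0,"wy":0,"wz":0},{"tx":-1.16,"ty":0,"tz":3.2,"wx":0,"wy":0,"wz":0},{"tx":-1.16,"ty":0,"tz":3.2,"wx":0,"wy":0,"wz":0},{"tx":-1.16,"ty":0,"tz":3.2,"wx":0,"wy":0,"wz":0},{"tx":-1.16,"ty":0,"tz":3.2,"wx":0,"wy":0,"wz":0},{"tx":0,"ty":0,"tz":0,"wx":0,"wy":0,"wz":0},{"tx":0,"ty":0,"tz":0,"wx":0,"wy":0,"wz":0}]}}

```text
time_s: 4.83
ee_pos: [394.3, 64.0, 34.8]
ee_rot: [179.9, -20.1, 104.8]
force: [0.1, 0.0, 0.8]
gripper_width: 0.6
gripper_force: 0.0
```

Call:
{"name": "move_arm", "arguments": {"plan": [{"tx":0,"ty":0.5,"tz":0,"wx":0,"wy":0,"wz":0},{"tx":0,"ty":0.7,"tz":0,"wx":0,"wy":0,"wz":0},{"tx":0,"ty":0.7,"tz":0,"wx":0,"wy":0,"wz":0},{"tx":0,"ty":0.7,"tz":0,"wx":0,"wy":0,"wz":0},{"tx":0,"ty":0.7,"tz":0,"wx":0,"wy":0,"wz":0},{"tx":0,"ty":0.7,"tz":0,"wx":0,"wy":0,"wz":0},{"tx":0,"ty":0.7,"tz":0,"wx":0,"wy":0,"wz":0},{"tx":0,"ty":0.7,"tz":0,"wx":0,"wy":0,"wz":0},{"tx":0,"ty":0.5,"tz":0,"wx":0,"wy":0,"wz":0}]}}

```text
time_s: 5.58
ee_pos: [448.6, 80.1, 36.2]
ee_rot: [-179.9, -20.2, 105.0]
force: [-9.8, -1.5, 8.4]
gripper_width: 0.6
gripper_force: 4.9
```

```bash
python3 - <<'E'
from h import *
st()
f=grab_frame("wrist"); save(f,"w4")
c,a=mouldc(f,(318,150,480,312),150); P=np.array([topress(onz(f,u,v,74))[:2] for u,v in c]); print(c.tolist(),P.round(1).tolist())
t=grab_frame("top"); save(t,"t4")
E
```

```text
t 5.58 world [448.6  80.1  36.2] press [-191.8    8.3   36.2] rot [-179.9  -20.2  105. ] F [-9.8 -1.5  8.4] q [ -5.  23. 117.  25.  50. -38.]
[[479, 185], [479, 293], [349, 290], [342, 198]] [[-129.4, 57.8], [-130.1, 16.4], [-179.6, 17.2], [-182.3, 52.5]]
```

View pics/w4.png

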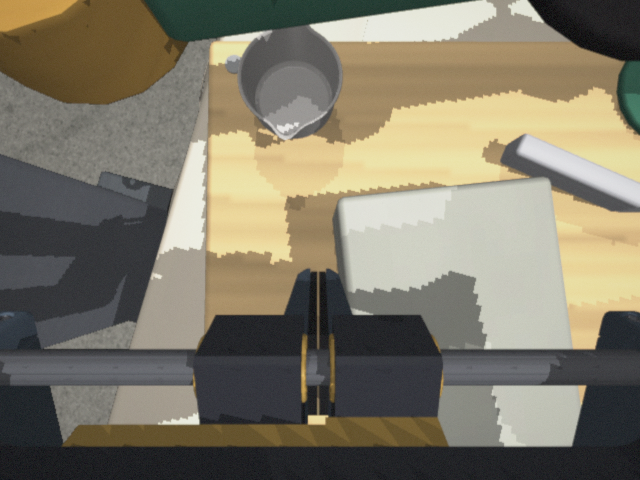

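Call:
{"name": "move_arm", "arguments": {"plan": [{"tx":0,"ty":-0.6,"tz":0,"wx":-0.12,"wy":0,"wz":0},{"tx":-0.1,"ty":0.5,"tz":0,"wx":0,"wy":0,"wz":0},{"tx":-0.1,"ty":0.6,"tz":0,"wx":0,"wy":0,"wz":0},{"tx":-0.1,"ty":0.6,"tz":0.07,"wx":0,"wy":0,"wz":0},{"tx":0,"ty":0.6,"tz":0.07,"wx":0,"wy":0,"wz":0},{"tx":0,"ty":0.6,"tz":0.07,"wx":0,"wy":0,"wz":0},{"tx":0,"ty":0.6,"tz":0.07,"wx":0,"wy":0,"wz":0},{"tx":0,"ty":0.6,"tz":0.07,"wx":0,"wy":0,"wz":0},{"tx":0,"ty":0.6,"tz":0.07,"wx":0,"wy":0,"wz":0},{"tx":0,"ty":0.6,"tz":0.07,"wx":0,"wy":0,"wz":0},{"tx":0,"ty":0.3,"tz":0.04,"wx":0,"wy":0,"wz":0}]}}

```text
time_s: 6.6
ee_pos: [501.1, 89.4, 35.3]
ee_rot: [173.1, -20.1, 105.0]
force: [-6.6, -1.6, 5.3]
gripper_width: 0.7
gripper_force: 3.6
```

```bash
cat >> h.py <<'E'
def wm(name):
    f=grab_frame("wrist"); save(f,name); c=f["color"]; h=cv2.cvtColor(c,cv2.COLOR_RGB2HSV)
    m=((h[...,1]<40)&(h[...,2]>125)).astype(np.uint8); m[305:]=0; m=cv2.morphologyEx(m,cv2.MORPH_OPEN,np.ones((7,7)))
    cs=[k for k in cv2.findContours(m,0,2)[0] if cv2.contourArea(k)>1500]
    for k in cs:
        a=cv2.approxPolyDP(cv2.convexHull(k),5,True)[:,0]; print(cv2.contourArea(k),[(int(u),int(v),topress(onz(f,u,v,74))[:2].round(0).tolist()) for u,v in a])
E
python3 - <<'E'
from h import *
st(); wm("w5")
E
```

```text
t 6.6 world [501.1  89.4  35.3] press [-138.7    4.    35.3] rot [173.1 -20.1 105. ] F [-6.6 -1.6  5.3] q [ -5.  24. 115.  31.  45. -42.]
25590.0 [(352, 290, [-129.0, 12.0]), (348, 194, [-129.0, 49.0]), (404, 125, [-106.0, 77.0]), (630, 169, [-8.0, 58.0]), (632, 190, [-8.0, 49.0]), (551, 304, [-48.0, 3.0]), (450, 304, [-90.0, 5.0])]
6756.5 [(83, 115, [-226.0, 80.0]), (85, 304, [-226.0, 12.0]), (24, 304, [-246.0, 13.0]), (75, 115, [-228.0, 80.0])]
3010.5 [(621, 0, [-6.0, 131.0]), (575, 37, [-29.0, 114.0]), (495, 36, [-65.0, 114.0]), (534, 0, [-47.0, 130.0])]
5257.0 [(375, 32, [-116.0, 114.0]), (209, 29, [-180.0, 114.0]), (175, 0, [-192.0, 124.0]), (342, 0, [-128.0, 127.0])]
```

Call:
{"name": "move_arm", "arguments": {"plan": [{"tx":0,"ty":0.6,"tz":0,"wx":0,"wy":0,"wz":0},{"tx":0,"ty":0.6,"tz":0.07,"wx":0,"wy":0,"wz":0},{"tx":0,"ty":0.6,"tz":0.07,"wx":0,"wy":0,"wz":0},{"tx":0,"ty":0.6,"tz":0.07,"wx":0,"wy":0,"wz":0},{"tx":0,"ty":0.6,"tz":0.07,"wx":0,"wy":0,"wz":0},{"tx":0,"ty":0.6,"tz":0.07,"wx":0,"wy":0,"wz":0},{"tx":0,"ty":0.6,"tz":0.07,"wx":0,"wy":0,"wz":0},{"tx":0,"ty":0.6,"tz":0.07,"wx":0,"wy":0,"wz":0},{"tx":0,"ty":0.6,"tz":0.07,"wx":0,"wy":0,"wz":0},{"tx":0,"ty":0.6,"tz":0.07,"wx":0,"wy":0,"wz":0},{"tx":0,"ty":0.6,"tz":0.07,"wx":0,"wy":0,"wz":0},{"tx":0,"ty":0.6,"tz":0.07,"wx":0,"wy":0,"wz":0}]}}

```text
time_s: 7.65
ee_pos: [570.9, 107.1, 35.5]
ee_rot: [173.0, -20.0, 104.9]
force: [-4.2, -1.0, -0.5]
gripper_width: 0.4
gripper_force: 1.8
```

```bash
python3 - <<'E'
from h import *
st(); wm("w6")
E
```

```text
t 7.65 world [570.9 107.1  35.5] press [-66.7   3.2  35.5] rot [173.  -20.  104.9] F [-4.2 -1.  -0.5] q [ -3.  29. 106.  29.  48. -36.]
26319.5 [(257, 124, [-91.0, 76.0]), (523, 169, [16.0, 57.0]), (544, 189, [25.0, 49.0]), (551, 304, [24.0, 2.0]), (414, 304, [-33.0, 5.0]), (353, 288, [-57.0, 12.0]), (252, 142, [-93.0, 69.0])]
24069.5 [(528, 0, [23.0, 129.0]), (616, 0, [64.0, 130.0]), (639, 26, [74.0, 119.0]), (639, 304, [64.0, -0.0]), (574, 304, [34.0, 1.0]), (500, 34, [10.0, 114.0])]
7552.0 [(451, 0, [-11.0, 128.0]), (435, 26, [-18.0, 117.0]), (397, 31, [-34.0, 114.0]), (157, 26, [-127.0, 114.0]), (192, 0, [-114.0, 124.0])]
```

Call:
{"name": "move_arm", "arguments": {"plan": [{"tx":0,"ty":0.4,"tz":0,"wx":0,"wy":0,"wz":0},{"tx":0,"ty":0.4,"tz":0.03,"wx":0,"wy":0,"wz":0},{"tx":0,"ty":0.3,"tz":0.03,"wx":0,"wy":0,"wz":0},{"tx":0,"ty":0.1,"tz":0,"wx":0,"wy":0,"wz":0},{"tx":0,"ty":0.1,"tz":0,"wx":0,"wy":0,"wz":0}]}}

```text
time_s: 8.12
ee_pos: [582.9, 109.9, 36.4]
ee_rot: [173.0, -20.0, 104.9]
force: [-1.7, -0.4, -1.5]
gripper_width: 0.1
gripper_force: 1.3
```

Call:
{"name": "move_arm", "arguments": {"plan": [{"tx":0,"ty":0.15,"tz":0,"wx":0,"wy":0,"wz":0},{"tx":0,"ty":0.15,"tz":0,"wx":0,"wy":0,"wz":0}]}}

```text
time_s: 8.28
ee_pos: [584.3, 110.3, 36.4]
ee_rot: [173.2, -20.1, 104.9]
force: [-6.4, -5.1, -1.3]
gripper_width: 0.5
gripper_force: 4.0
```

Call:
{"name": "move_arm", "arguments": {"plan": [{"tx":0,"ty":0.15,"tz":0,"wx":0,"wy":0,"wz":0},{"tx":0,"ty":0.1,"tz":0,"wx":0,"wy":0,"wz":0}]}}

```text
time_s: 8.45
ee_pos: [584.3, 110.3, 36.3]
ee_rot: [173.5, -20.1, 104.9]
force: [-12.0, -7.4, 2.9]
gripper_width: 0.0
gripper_force: 6.8
```

```bash
python3 - <<'E'
from h import *
st(); wm("w7")
E
```

```text
t 8.45 world [584.3 110.3  36.3] press [-52.9   2.9  36.3] rot [173.5 -20.1 104.9] F [-12.   -7.4   2.9] q [ -2.  30. 104.  28.  50. -35.]
56788.0 [(639, 304, [78.0, 0.0]), (358, 297, [-41.0, 9.0]), (224, 142, [-90.0, 69.0]), (230, 123, [-88.0, 77.0]), (490, 0, [20.0, 129.0]), (599, 0, [69.0, 130.0]), (639, 29, [87.0, 118.0])]
8496.0 [(418, 0, [-11.0, 127.0]), (405, 25, [-17.0, 117.0]), (372, 31, [-31.0, 114.0]), (89, 24, [-138.0, 114.0]), (120, 0, [-127.0, 123.0])]
```

Call:
{"name": "move_arm", "arguments": {"plan": [{"tx":0,"ty":0.15,"tz":0,"wx":0,"wy":0,"wz":0},{"tx":0,"ty":0.1,"tz":0,"wx":0,"wy":0,"wz":0},{"tx":0,"ty":0,"tz":0,"wx":0,"wy":0,"wz":0}]}}

```text
time_s: 8.75
ee_pos: [584.3, 110.3, 36.3]
ee_rot: [173.8, -20.1, 104.9]
force: [-14.7, -9.7, 5.8]
gripper_width: 0.5
gripper_force: 8.8
```

Call:
{"name": "move_arm", "arguments": {"plan": [{"tx":0,"ty":-0.8,"tz":0,"wx":0,"wy":0,"wz":0},{"tx":0,"ty":-1.5,"tz":0,"wx":0,"wy":0,"wz":0},{"tx":0,"ty":-1.5,"tz":0,"wx":0,"wy":0,"wz":0},{"tx":1.2,"ty":0,"tz":-3.3,"wx":0,"wy":0,"wz":0},{"tx":1.2,"ty":0,"tz":-3.3,"wx":0,"wy":0,"wz":0},{"tx":1.2,"ty":0,"tz":-3.3,"wx":0,"wy":0,"wz":0},{"tx":1.2,"ty":0,"tz":-3.3,"wx":0,"wy":0,"wz":0},{"tx":1.2,"ty":0,"tz":-3.3,"wx":0,"wy":0,"wz":0},{"tx":1.2,"ty":0,"tz":-3.3,"wx":0,"wy":0,"wz":0},{"tx":1.2,"ty":0,"tz":-3.3,"wx":0,"wy":0,"wz":0},{"tx":0,"ty":0,"tz":0,"wx":0,"wy":0,"wz":0},{"tx":0,"ty":0,"tz":0,"wx":0,"wy":0,"wz":0}]}}

```text
time_s: 9.75
ee_pos: [528.5, 96.7, 280.6]
ee_rot: [172.5, -19.9, 105.0]
force: [-0.9, 0.2, -1.2]
gripper_width: 0.5
gripper_force: 0.0
```

```bash
python3 - <<'E'
from h import *
import pickle
st(); f=grab_frame("wrist"); save(f,"w8"); pickle.dump(f,open("w8.pkl","wb"))
E
```

```text
t 9.75 world [528.5  96.7 280.6] press [-110.3    4.   280.6] rot [172.5 -19.9 105. ] F [-0.9  0.2 -1.2] q [ -4.  11.  93.  22.  76. -23.]
```

View pics/w8.png

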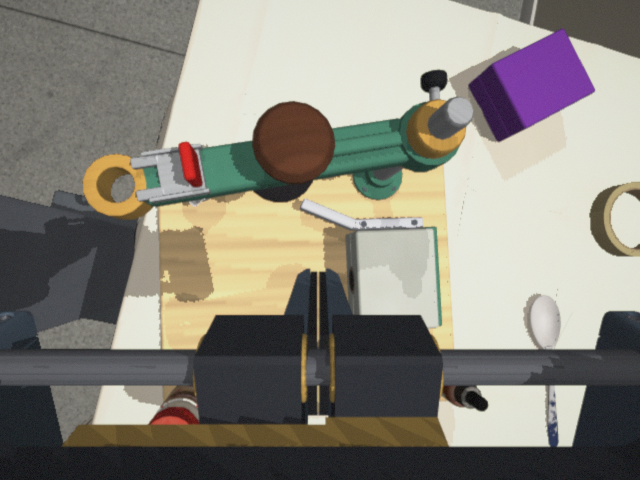

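The mould is home: the w8 view shows its top at (350–437, 228–325), parallel to the guides and against the green stop strip. The eye is at (118,185), the red tab at (190,163), the knob at (293,142) and the tall pillar top at (456,111).

```bash
python3 - <<'E'
from h import *
import pickle
f=pickle.load(open("w8.pkl","rb")); g=pickle.load(open("w3.pkl","rb")); t=pickle.load(open("top0.pkl","rb"))
for n,u,v,z in [("eye",118,186,174),("knob",293,142,222),("tall",458,110,222),("tab",188,160,209)]: print(n,topress(onz(f,u,v,z)).round(1))
print("eye w3+w8",topress(tri([ray(g,332,162),ray(f,118,186)])),"knob",topress(tri([ray(g,597,102),ray(f,293,142)])),"tab",topress(tri([ray(g,447,128),ray(f,188,160)])))
hsv=cv2.cvtColor(f["color"],cv2.COLOR_RGB2HSV); m=((hsv[...,0]>8)&(hsv[...,0]<25)&(hsv[...,1]>150)&(hsv[...,2]>90)).astype(np.uint8)
for k in cv2.findContours(m,0,2)[0]:
    if cv2.contourArea(k)>400: print(cv2.boundingRect(k),cv2.minEnclosingCircle(k))
# beam edge green line -> direction
for u,v in [(148,196),(250,183),(208,149),(335,122)]: pass
P=[topress(onz(f,u,v,174))[:2] for u,v in [(210,196),(250,190),(210,147),(250,141)]]; print(np.round(P,1).tolist())
E
```

```text
eye [-236.9   81.8  174. ]
knob [-114.7   98.7  222. ]
tall [ -3.6 119.9 222. ]
tab [-181.6   91.2  209. ]
eye w3+w8 [-239.76450544   83.31054539  165.95867414] knob [-113.70366722  102.48631478  208.61973101] tab [-183.28101704   93.00126867  199.59790387]
(83, 155, 63, 63) ((115.85315704345703, 187.59169006347656), 33.79319381713867)
(415, 100, 50, 55) ((438.328125, 127.296875), 27.298946380615234)
[[-173.4, 73.2], [-144.4, 77.1], [-172.4, 109.4], [-143.2, 113.8]]
```

Call:
{"name": "move_arm", "arguments": {"plan": [{"tx":0,"ty":0,"tz":0,"wx":0.12,"wy":0,"wz":0},{"tx":0,"ty":0,"tz":0,"wx":0,"wy":-0.117,"wz":0},{"tx":0,"ty":0,"tz":0,"wx":0,"wy":-0.117,"wz":0},{"tx":0,"ty":0,"tz":0,"wx":0,"wy":-0.116,"wz":0}], "gripper": 7}}

```text
time_s: 10.13
ee_pos: [527.5, 96.2, 275.4]
ee_rot: [180.0, 0.3, 104.7]
force: [-0.8, 0.9, -0.6]
gripper_width: 24.3
gripper_force: 0.0
```

Call:
{"name": "move_arm", "arguments": {"plan": [{"tx":0,"ty":0,"tz":0,"wx":0,"wy":0,"wz":0.118},{"tx":0,"ty":0,"tz":0,"wx":0,"wy":0,"wz":0.118},{"tx":0,"ty":0,"tz":0,"wx":0,"wy":0,"wz":0.118},{"tx":0,"ty":0,"tz":0,"wx":0,"wy":0,"wz":0.118},{"tx":0,"ty":0,"tz":0,"wx":0,"wy":0,"wz":0.118},{"tx":0,"ty":0,"tz":0,"wx":0,"wy":0,"wz":0.118},{"tx":0,"ty":0,"tz":0,"wx":0,"wy":0,"wz":0.118},{"tx":0,"ty":0,"tz":0,"wx":0,"wy":0,"wz":0.118},{"tx":0,"ty":0,"tz":0,"wx":0,"wy":0,"wz":0.118},{"tx":0,"ty":0,"tz":0,"wx":0,"wy":0,"wz":0.118},{"tx":0,"ty":0,"tz":0,"wx":0,"wy":0,"wz":0.118},{"tx":0,"ty":0,"tz":0,"wx":0,"wy":0,"wz":0.118}]}}

```text
time_s: 11.13
ee_pos: [526.2, 96.9, 275.2]
ee_rot: [-179.9, 0.1, 23.4]
force: [-0.8, -0.4, -0.6]
gripper_width: 70.0
gripper_force: 0.0
```

Call:
{"name": "move_arm", "arguments": {"plan": [{"tx":-1.1,"ty":-3.2,"tz":0,"wx":0,"wy":0,"wz":0},{"tx":-1.2,"ty":-3.2,"tz":0,"wx":0,"wy":0,"wz":0},{"tx":-1.2,"ty":-3.25,"tz":0,"wx":0,"wy":0,"wz":0},{"tx":0,"ty":0,"tz":0,"wx":0,"wy":0,"wz":0},{"tx":0,"ty":0,"tz":0,"wx":0,"wy":0,"wz":0},{"tx":0,"ty":0,"tz":0,"wx":0,"wy":0,"wz":0}]}}

```text
time_s: 11.63
ee_pos: [455.9, 170.8, 276.2]
ee_rot: [180.0, -0.0, 23.7]
force: [0.1, -0.5, -0.1]
gripper_width: 69.9
gripper_force: 0.0
```

```bash
python3 - <<'E'
from h import *
import pickle
st(); f=grab_frame("wrist"); save(f,"w9"); pickle.dump(f,open("w9.pkl","wb"))
E
```

```text
t 11.63 world [455.9 170.8 276.2] press [-161.6   94.2  276.2] rot [180.   -0.   23.7] F [ 0.1 -0.5 -0.1] q [19.  8. 94. -0. 78. 85.]
```

View pics/w9.png

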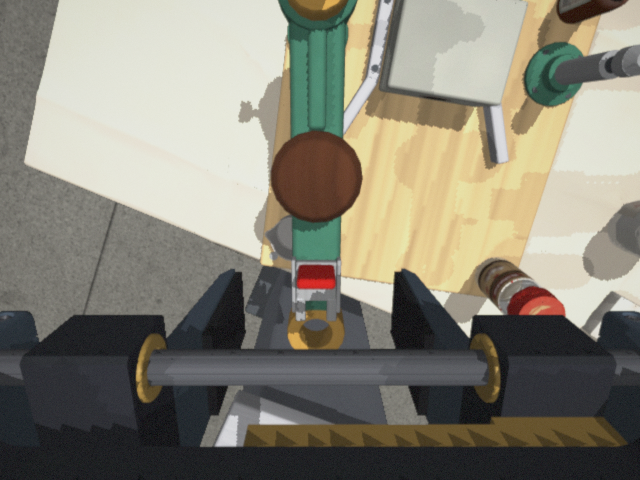

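Call:
{"name": "move_arm", "arguments": {"plan": [{"tx":0.2,"ty":0,"tz":2.95,"wx":0,"wy":0,"wz":0},{"tx":0,"ty":0,"tz":2.95,"wx":0,"wy":0,"wz":0},{"tx":0,"ty":0,"tz":2.95,"wx":0,"wy":0,"wz":0},{"tx":0,"ty":0,"tz":2.95,"wx":0,"wy":0,"wz":0},{"tx":0,"ty":0,"tz":0,"wx":0,"wy":0,"wz":0},{"tx":0,"ty":0,"tz":0,"wx":0,"wy":0,"wz":0}]}}

```text
time_s: 12.18
ee_pos: [457.6, 170.8, 158.1]
ee_rot: [180.0, 0.1, 23.6]
force: [0.9, 0.8, 0.3]
gripper_width: 70.2
gripper_force: 0.0
```

Call:
{"name": "move_arm", "arguments": {"plan": [{"tx":0,"ty":0,"tz":0,"wx":0,"wy":0,"wz":0},{"tx":0,"ty":0,"tz":0,"wx":0,"wy":0,"wz":0},{"tx":0,"ty":0,"tz":0,"wx":0,"wy":0,"wz":0},{"tx":0,"ty":0,"tz":0,"wx":0,"wy":0,"wz":0},{"tx":0,"ty":0,"tz":0,"wx":0,"wy":0,"wz":0},{"tx":0,"ty":0,"tz":0,"wx":0,"wy":0,"wz":0}], "gripper": 3.2, "force": 8}}

```text
time_s: 12.68
ee_pos: [458.0, 171.9, 159.9]
ee_rot: [180.0, -0.2, 23.7]
force: [-0.3, -0.0, 2.8]
gripper_width: 36.2
gripper_force: 8.0
```

```bash
python3 - <<'E'
from h import *
s=st(); print(s["gripper_width"],s["gripper_force"])
p=topress(s["ee_pos"])[:2]
for piv in [(-2.5,120.3),(0,120)]:
    d=p-np.array(piv); r=np.hypot(*d); q=np.arctan2(-d[0],-d[1]); print("r",r,"q",np.degrees(q), "tool yaw-based q", 90-(s["ee_rot"][2]-14.8))
E
```

```text
t 12.68 world [458.  171.9 159.9] press [-159.3   94.8  159.9] rot [180.   -0.2  23.7] F [-0.3 -0.   2.8] q [ 19.  13. 105.  -0.  61.  86.]
36.22947091173994 8.000709414482117
r 158.87748085188707 q 80.74604837083407 tool yaw-based q 81.09466687715306
r 161.29821164997145 q 80.99403363231885 tool yaw-based q 81.09466687715306
```

Call:
{"name": "move_arm", "arguments": {"plan": [{"tx":0.02,"ty":0.8,"tz":0,"wx":0,"wy":0,"wz":-0.05},{"tx":0.08,"ty":1.6,"tz":0,"wx":0,"wy":0,"wz":-0.1},{"tx":0.08,"ty":1.6,"tz":0,"wx":0,"wy":0,"wz":-0.1},{"tx":0.08,"ty":1.6,"tz":0,"wx":0,"wy":0,"wz":-0.1},{"tx":0.08,"ty":1.6,"tz":0,"wx":0,"wy":0,"wz":-0.1},{"tx":0.08,"ty":1.6,"tz":0,"wx":0,"wy":0,"wz":-0.1},{"tx":0.08,"ty":1.6,"tz":0,"wx":0,"wy":0,"wz":-0.1},{"tx":0,"ty":0,"tz":0,"wx":0,"wy":0,"wz":0}]}}

```text
time_s: 13.35
ee_pos: [528.9, 95.4, 159.8]
ee_rot: [179.8, -0.1, 61.0]
force: [-1.2, 2.7, 5.5]
gripper_width: 36.4
gripper_force: 8.2
```

```bash
cat >> h.py <<'E'
def arc():
    s=st(); p=topress(s["ee_pos"])[:2]; d=p-np.array((-1.,120)); print("grip",s["gripper_width"],s["gripper_force"],"r",np.hypot(*d),"q",np.degrees(np.arctan2(-d[0],-d[1])),"yawq",90-(s["ee_rot"][2]-14.8))
E
python3 - <<'E'
from h import *
arc()
E
```

```text
t 13.35 world [528.9  95.4 159.8] press [-110.3    2.6  159.8] rot [ 1.798e+02 -1.000e-01  6.100e+01] F [-1.2  2.7  5.5] q [  9.  17. 100.  -0.  63.  38.]
grip 36.389063614741524 8.185791908763349 r 160.38026991150537 q 42.96814256214953 yawq 43.80361156118168
```

Call:
{"name": "move_arm", "arguments": {"plan": [{"tx":0.08,"ty":1.6,"tz":0,"wx":0,"wy":0,"wz":-0.1},{"tx":0.08,"ty":1.6,"tz":0,"wx":0,"wy":0,"wz":-0.1},{"tx":0.08,"ty":1.6,"tz":0,"wx":0,"wy":0,"wz":-0.1},{"tx":0.08,"ty":1.6,"tz":0,"wx":0,"wy":0,"wz":-0.1},{"tx":0.08,"ty":1.6,"tz":0,"wx":0,"wy":0,"wz":-0.1},{"tx":0.08,"ty":1.6,"tz":0,"wx":0,"wy":0,"wz":-0.1},{"tx":0.08,"ty":1.6,"tz":0,"wx":0,"wy":0,"wz":-0.1},{"tx":0,"ty":0,"tz":0,"wx":0,"wy":0,"wz":0},{"tx":0,"ty":0,"tz":0,"wx":0,"wy":0,"wz":0}]}}

```text
time_s: 14.1
ee_pos: [634.7, 79.9, 159.7]
ee_rot: [179.9, -0.1, 100.8]
force: [-0.9, 2.7, 3.0]
gripper_width: 36.1
gripper_force: 7.9
```

```bash
python3 - <<'E'
from h import *
import pickle
arc()
for n in ("wrist","scene","top"):
    f=grab_frame(n); save(f,n+"10"); pickle.dump(f,open(n+"10.pkl","wb"))
    for nm,p in [("tip",(0,-120,134)),("tip-2.5",(-2.5,-120.7,134))]:
        w=np.r_[RP@np.array(p[:2])+ORG,p[2]]; print(n,nm,proj(f,w).round(1))
a=cv2.imread("pics/scene10.png"); b=cv2.imread("pics/wrist10.png"); c=cv2.imread("pics/top10.png")
o=np.zeros((600,800,3),np.uint8); o[:300,:400]=cv2.resize(a[205:325,230:390],(400,300)); o[:300,400:]=cv2.resize(c[170:290,205:365],(400,300)); o[300:,200:600]=cv2.resize(b,(400,300)); cv2.imwrite("pics/c10.png",o)
E
```

```text
t 14.1 world [634.7  79.9 159.7] press [-11.9 -39.4 159.7] rot [ 1.799e+02 -1.000e-01  1.008e+02] F [-0.9  2.7  3. ] q [ 6. 26. 85.  0. 68. -5.]
grip 36.13930891163204 7.94244353659451 r 159.73274390260414 q 3.914129000519692 yawq 3.973409135999603
wrist tip [346.3 404.2]
wrist tip-2.5 [342.2 405.4]
scene tip [300.  228.7]
scene tip-2.5 [300.9 228.7]
top tip [325.9 198.7]
top tip-2.5 [326.4 199.5]
```

View pics/c10.png

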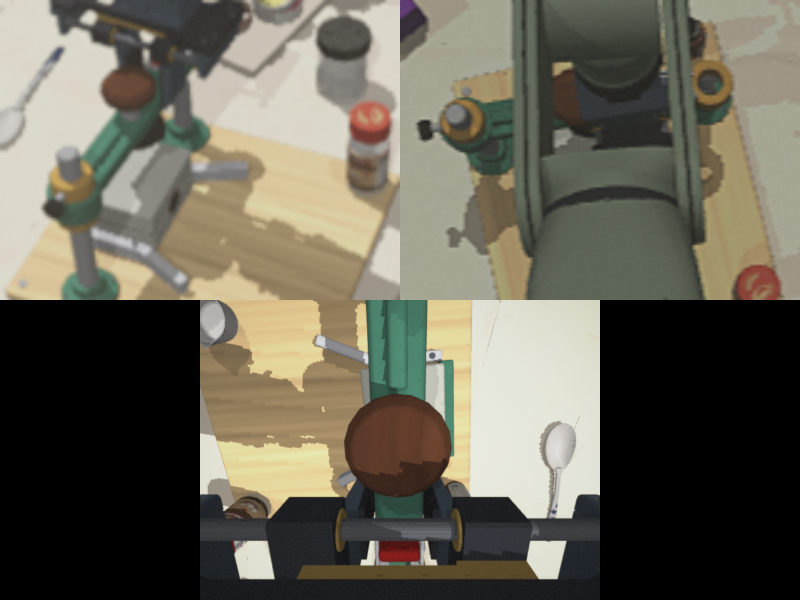

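```bash
python3 - <<'E'
from h import *
import pickle
W=[(458.,171.9,23.7),(528.9,95.4,61.0),(634.7,79.9,100.8)]
A=[];b=[]
for x,y,a in W:
    c,s=np.cos(np.radians(a)),np.sin(np.radians(a)); A+=[[1,0,c,-s],[0,1,s,c]]; b+=[x,y]
z,res,_,_=np.linalg.lstsq(np.array(A),np.array(b),rcond=None); print("pivot press",topress(np.r_[z[:2],0]).round(1),"off",z[2:],res)
t0=pickle.load(open("top0.pkl","rb")); t=pickle.load(open("top10.pkl","rb"))
def eye(f,roi,name):
    x0,y0,x1,y1=roi; h=cv2.cvtColor(np.ascontiguousarray(f["color"][y0:y1,x0:x1]),cv2.COLOR_RGB2HSV)
    m=((h[...,0]>10)&(h[...,0]<25)&(h[...,1]>150)&(h[...,2]>110)).astype(np.uint8); ks=cv2.findContours(m,0,2)[0]; k=max(ks,key=cv2.contourArea); (c,r)=cv2.minEnclosingCircle(k)[:2]; print(name,np.array(c)+[x0,y0],r,cv2.contourArea(k)); return np.array(c)+[x0,y0]
e0=eye(t0,(245,290,290,330),"eye0"); e1=eye(t,(315,180,345,225),"eye1")
piv=topress(onz(t0,58/2.5+205,116/2.5+170,222))
for n,p in [("eye0",topress(onz(t0,*e0,172))),("eye1",topress(onz(t,*e1,172))),("tip",topress(onz(t0,327,200.4,134))),("tall",piv)]: print(n,p.round(1))
h=cv2.cvtColor(t0["color"][190:212,317:338],cv2.COLOR_RGB2GRAY); print(h)
E
```

```text
pivot press [ -1.3 119.8   0. ] off [-159.84950241   -1.06777197] [2.87242164]
eye0 [265.5 304.5] 0.7072067856788635 0.5
eye1 [323. 205.] 9.999999747378752e-05 0.0
eye0 [-223.2   80.3  172. ]
eye1 [ -22. -107.  172.]
tip [  -5.  -121.7  134. ]
tall [ -7.8 115.  222. ]
[[ 54  49  51  50  49  48  54  64  63 105 134 130 129 127 125 125 136 148
  154 158 160]
 [ 50  47  53  49  48  46  54  56  61 104 133 129 127 135 143 132 129 142
  138 146 155]
 [ 59  48  49  46  47  45  52  59  63 115 148 143 142 142 143 130 113 123
  139 147 156]
 [ 86  71  58  52  59  68  82  97  90 118 147 142 142 141 140 135 113 119
  141 149 156]
 [ 91  92 101 100 100  99  97  92  86 116 146 144 141 143 141 140 131 133
  143 140 148]
 [ 87  92  96  96  97  96  93  89  86 118 143 144 142 140 141 143 131 130
  145 141 140]
 [ 86  91  91  94  95  96  94  92  88 107 129 136 145 143 141 140 132 114
  130 148 142]
 [ 85  90  92  97  96  95  93  91  91  96  93  88 105 132 144 143 135 115
  124 147 143]
 [ 86  89  93  96  97  97  94  94 103 124 132 120 100  98 126 145 143 128
  129 148 144]
 [ 84  87  93  96  99  88  88 
[... 427 characters left out ...]
3  59  71  81  71  69  72  76  74  92  92  75  83  78  78  73
   72  96 136]
 [ 86  83  83  86  88  79  73  78  78  63  60  65  75  72  73  82  80  78
   74  84 128]
 [ 76  82  85  80  83  86  71  66  81  88  87  88  79  67  71  78  73  78
   75  72 119]
 [ 77  82  85  77  75  83  70  63  62  65  61  62  59  61  76  77  70  77
   73  69 118]
 [ 79  82  84  71  74  85  68  64  63  62  63  59  57  63  78  75  70  76
   73  70  92]
 [ 77  80  84  71  72  93  81  61  64  64  64  60  61  59  70  70  67  77
   75  73  84]
 [ 79  79  81  69  62  83  78  63  62  62  60  58  59  73  83  68  67  76
   74  74  89]
 [ 77  81  83  73  57  73  79  61  60  63  62  64  60  77  79  65  78  72
   76  78 104]]
```

Call:
{"name": "move_arm", "arguments": {"plan": [{"tx":0.01,"ty":0.5,"tz":0,"wx":0,"wy":0,"wz":-0.032},{"tx":0.01,"ty":0.5,"tz":0,"wx":0,"wy":0,"wz":-0.032},{"tx":0,"ty":0,"tz":0,"wx":0,"wy":0,"wz":0},{"tx":0,"ty":0,"tz":0,"wx":0,"wy":0,"wz":0}]}}

```text
time_s: 14.58
ee_pos: [643.9, 81.8, 159.7]
ee_rot: [180.0, -0.1, 104.6]
force: [-2.6, 5.5, 2.8]
gripper_width: 36.0
gripper_force: 8.0
```

```bash
python3 - <<'E'
from h import *
import pickle
arc()
for n,roi in [("scene",(270,200,330,260)),("top",(305,170,350,225))]:
    f=grab_frame(n); pickle.dump(f,open(n+"11.pkl","wb")); save(f,n+"11")
    x0,y0,x1,y1=roi; h=cv2.cvtColor(np.ascontiguousarray(f["color"][y0:y1,x0:x1]),cv2.COLOR_RGB2HSV)
    m=((h[...,0]>10)&(h[...,0]<28)&(h[...,1]>110)&(h[...,2]>70)).astype(np.uint8)
    k=max(cv2.findContours(m,0,2)[0],key=cv2.contourArea); print(n,cv2.contourArea(k),np.array(cv2.boundingRect(k))+[x0,y0,0,0],np.array(cv2.minEnclosingCircle(k)[0])+[x0,y0])
    for p in [(0,-120,146),(0,-120,174),(0,-120,160)]: print(proj(f,np.r_[RP@np.array([-2.,-120])+ORG,p[2]]).round(1))
E
```

```text
t 14.58 world [643.9  81.8 159.7] press [ -2.6 -39.9 159.7] rot [ 1.800e+02 -1.000e-01  1.046e+02] F [-2.6  5.5  2.8] q [ 6. 27. 84.  0. 69. -8.]
grip 36.004877262316334 8.003717015963048 r 159.92305128287978 q 0.5651972818126789 yawq 0.17580439989571062
scene 7.0 [270 236   9   7] [274.  239.5]
[300.4 225.6]
[299.8 217.7]
[300.1 221.6]
top 208.0 [321 188  16  18] [327.53846169 196.53846169]
[326.1 198.4]
[326.3 195.8]
[326.2 197.1]
```

Call:
{"name": "move_arm", "arguments": {"plan": [{"tx":0,"ty":0,"tz":0,"wx":0,"wy":0,"wz":0},{"tx":0,"ty":0,"tz":0,"wx":0,"wy":0,"wz":0},{"tx":0,"ty":0,"tz":0,"wx":0,"wy":0,"wz":0},{"tx":0,"ty":0,"tz":0,"wx":0,"wy":0,"wz":0},{"tx":0,"ty":0,"tz":-2.1,"wx":0,"wy":0,"wz":0},{"tx":0,"ty":0,"tz":-2.1,"wx":0,"wy":0,"wz":0},{"tx":0,"ty":0,"tz":-2.1,"wx":0,"wy":0,"wz":0},{"tx":0,"ty":0,"tz":-2.3,"wx":0,"wy":0,"wz":0}], "gripper": 7}}

```text
time_s: 15.35
ee_pos: [644.5, 80.5, 245.6]
ee_rot: [-180.0, 0.0, 104.7]
force: [0.9, 0.2, 0.3]
gripper_width: 69.9
gripper_force: 0.0
```

Call:
{"name": "move_arm", "arguments": {"plan": [{"tx":2.4,"ty":0,"tz":0,"wx":0,"wy":0,"wz":0},{"tx":2.4,"ty":0,"tz":0,"wx":0,"wy":0,"wz":0},{"tx":0,"ty":0,"tz":0,"wx":0,"wy":0,"wz":0},{"tx":0,"ty":0,"tz":0,"wx":0,"wy":0,"wz":0},{"tx":0,"ty":0,"tz":0,"wx":0,"wy":0,"wz":0},{"tx":0,"ty":0,"tz":0,"wx":0,"wy":0,"wz":0},{"tx":0,"ty":0,"tz":0,"wx":0,"wy":0,"wz":0},{"tx":0,"ty":0,"tz":0,"wx":0,"wy":0,"wz":0}], "gripper": 0}}

```text
time_s: 16.02
ee_pos: [632.7, 126.7, 245.2]
ee_rot: [179.9, 0.0, 104.7]
force: [0.4, 0.1, 0.2]
gripper_width: 19.8
gripper_force: 0.0
```

```bash
python3 - <<'E'
from h import *
import pickle
arc(); f=grab_frame("wrist"); save(f,"w12"); pickle.dump(f,open("w12.pkl","wb"))
h=cv2.cvtColor(f["color"],cv2.COLOR_RGB2HSV); m=((h[...,0]<14)&(h[...,1]>90)&(h[...,2]>30)).astype(np.uint8); m[310:]=0
for k in cv2.findContours(m,0,2)[0]:
    if cv2.contourArea(k)>500: print(cv2.contourArea(k),cv2.boundingRect(k))
m=((h[...,0]>60)&(h[...,0]<90)&(h[...,1]>80)).astype(np.uint8)
for r in (20,40,60,80,100,120,140,160):
    c=np.where(m[r])[0]; print(r,c.min() if len(c) else 0,c.max() if len(c) else 0, len(c))
E
```

```text
t 16.02 world [632.7 126.7 245.2] press [ -1.9   6.4 245.2] rot [179.9   0.  104.7] F [0.4 0.1 0.2] q [10. 24. 77. -0. 79. -4.]
grip 19.797848989575048 0.0 r 113.61190017122105 q 0.44168947978783607 yawq 0.14632909288587825
5116.0 (268, 223, 97, 87)
20 292 340 7
40 277 355 5
60 272 360 8
80 275 357 14
100 289 343 30
120 288 344 57
140 288 344 57
160 289 377 72
```

Call:
{"name": "move_arm", "arguments": {"plan": [{"tx":0,"ty":0,"tz":0.8,"wx":0,"wy":0,"wz":0},{"tx":0,"ty":0,"tz":0.8,"wx":0,"wy":0,"wz":0},{"tx":0,"ty":0,"tz":0.3,"wx":0,"wy":0,"wz":0},{"tx":0,"ty":0,"tz":0.2,"wx":0,"wy":0,"wz":0},{"tx":0,"ty":0,"tz":0.2,"wx":0,"wy":0,"wz":0},{"tx":0,"ty":0,"tz":0.2,"wx":0,"wy":0,"wz":0},{"tx":0,"ty":0,"tz":0.2,"wx":0,"wy":0,"wz":0},{"tx":0,"ty":0,"tz":0.2,"wx":0,"wy":0,"wz":0},{"tx":0,"ty":0,"tz":0.2,"wx":0,"wy":0,"wz":0}]}}

```text
time_s: 16.82
ee_pos: [633.2, 127.7, 216.0]
ee_rot: [179.8, 0.0, 104.7]
force: [-0.1, -0.3, 6.0]
gripper_width: 0.5
gripper_force: 3.1
```

```bash
python3 - <<'E'
from h import *
arc()
E
```

```text
t 16.82 world [633.2 127.7 216. ] press [ -1.2   7.2 216. ] rot [179.8   0.  104.7] F [-0.1 -0.3  6. ] q [10. 25. 80. -0. 76. -4.]
grip 0.45543741743905275 3.0733427277453984 r 112.833585087455 q 0.0873437312546627 yawq 0.07861667403503247
```

Call:
{"name": "move_arm", "arguments": {"plan": [{"tx":0,"ty":0,"tz":0.25,"wx":0,"wy":0,"wz":0},{"tx":0,"ty":0,"tz":0.25,"wx":0,"wy":0,"wz":0},{"tx":0,"ty":0,"tz":0.25,"wx":0,"wy":0,"wz":0},{"tx":0,"ty":0,"tz":0.25,"wx":0,"wy":0,"wz":0}]}}

```text
time_s: 17.15
ee_pos: [633.3, 127.7, 206.3]
ee_rot: [179.7, 0.0, 104.7]
force: [-0.1, -0.1, 6.1]
gripper_width: 0.7
gripper_force: 3.2
```

Call:
{"name": "move_arm", "arguments": {"plan": [{"tx":0,"ty":0,"tz":0.25,"wx":0,"wy":0,"wz":0},{"tx":0,"ty":0,"tz":0.25,"wx":0,"wy":0,"wz":0},{"tx":0,"ty":0,"tz":0.25,"wx":0,"wy":0,"wz":0},{"tx":0,"ty":0,"tz":0.25,"wx":0,"wy":0,"wz":0}]}}

```text
time_s: 17.48
ee_pos: [633.3, 127.7, 196.2]
ee_rot: [179.7, 0.0, 104.7]
force: [-1.1, -0.4, 6.4]
gripper_width: 0.3
gripper_force: 3.2
```

Call:
{"name": "move_arm", "arguments": {"plan": [{"tx":0,"ty":0,"tz":0.25,"wx":0,"wy":0,"wz":0},{"tx":0,"ty":0,"tz":0.25,"wx":0,"wy":0,"wz":0}]}}

```text
time_s: 17.65
ee_pos: [633.4, 127.7, 191.2]
ee_rot: [179.7, 0.0, 104.7]
force: [-0.9, 0.3, 7.1]
gripper_width: 0.1
gripper_force: 3.2
```

Call:
{"name": "move_arm", "arguments": {"plan": [{"tx":0,"ty":0,"tz":0.3,"wx":0,"wy":0,"wz":0},{"tx":0,"ty":0,"tz":0.3,"wx":0,"wy":0,"wz":0},{"tx":0,"ty":0,"tz":0.3,"wx":0,"wy":0,"wz":0},{"tx":0,"ty":0,"tz":0.3,"wx":0,"wy":0,"wz":0},{"tx":0,"ty":0,"tz":0.3,"wx":0,"wy":0,"wz":0},{"tx":0,"ty":0,"tz":0.3,"wx":0,"wy":0,"wz":0},{"tx":0,"ty":0,"tz":0.3,"wx":0,"wy":0,"wz":0},{"tx":0,"ty":0,"tz":0.3,"wx":0,"wy":0,"wz":0},{"tx":0,"ty":0,"tz":0.3,"wx":0,"wy":0,"wz":0},{"tx":0,"ty":0,"tz":0.3,"wx":0,"wy":0,"wz":0}]}}

```text
time_s: 18.48
ee_pos: [633.5, 127.7, 161.2]
ee_rot: [179.7, 0.0, 104.7]
force: [-2.0, -0.5, 6.0]
gripper_width: 0.6
gripper_force: 3.3
```

Call:
{"name": "move_arm", "arguments": {"plan": [{"tx":0,"ty":0,"tz":0.2,"wx":0,"wy":0,"wz":0},{"tx":0,"ty":0,"tz":0.2,"wx":0,"wy":0,"wz":0},{"tx":0,"ty":0,"tz":0.15,"wx":0,"wy":0,"wz":0},{"tx":0,"ty":0,"tz":0.1,"wx":0,"wy":0,"wz":0}]}}

```text
time_s: 18.82
ee_pos: [633.5, 127.7, 154.5]
ee_rot: [179.8, 0.0, 104.7]
force: [-1.2, -0.7, 5.3]
gripper_width: 0.3
gripper_force: 2.9
```

Call:
{"name": "move_arm", "arguments": {"plan": [{"tx":0,"ty":0,"tz":0.1,"wx":0,"wy":0,"wz":0},{"tx":0,"ty":0,"tz":0.1,"wx":0,"wy":0,"wz":0}]}}

```text
time_s: 18.98
ee_pos: [633.5, 127.8, 152.6]
ee_rot: [179.7, 0.0, 104.7]
force: [-1.3, 0.2, 5.9]
gripper_width: 0.5
gripper_force: 3.0
```

Call:
{"name": "move_arm", "arguments": {"plan": [{"tx":0,"ty":0,"tz":0.1,"wx":0,"wy":0,"wz":0},{"tx":0,"ty":0,"tz":0,"wx":0,"wy":0,"wz":0}]}}

```text
time_s: 19.15
ee_pos: [633.5, 127.7, 152.3]
ee_rot: [179.7, 0.0, 104.7]
force: [-0.9, -1.3, 8.8]
gripper_width: 0.6
gripper_force: 4.2
```

Call:
{"name": "move_arm", "arguments": {"plan": [{"tx":0,"ty":0,"tz":0.1,"wx":0,"wy":0,"wz":0},{"tx":0,"ty":0,"tz":0,"wx":0,"wy":0,"wz":0}]}}

```text
time_s: 19.32
ee_pos: [633.5, 127.8, 152.3]
ee_rot: [179.7, 0.0, 104.7]
force: [-2.7, 0.0, 11.9]
gripper_width: 0.7
gripper_force: 6.2
```

Call:
{"name": "move_arm", "arguments": {"plan": [{"tx":0,"ty":0,"tz":0.1,"wx":0,"wy":0,"wz":0},{"tx":0,"ty":0,"tz":0,"wx":0,"wy":0,"wz":0}]}}

```text
time_s: 19.48
ee_pos: [633.5, 127.7, 152.2]
ee_rot: [179.7, 0.0, 104.7]
force: [-4.7, -0.9, 17.3]
gripper_width: 0.5
gripper_force: 8.2
```

Call:
{"name": "move_arm", "arguments": {"plan": [{"tx":0,"ty":0,"tz":-2,"wx":0,"wy":0,"wz":0},{"tx":0,"ty":0,"tz":-3,"wx":0,"wy":0,"wz":0},{"tx":0,"ty":0,"tz":-3,"wx":0,"wy":0,"wz":0},{"tx":-2.3,"ty":0,"tz":0,"wx":0,"wy":0,"wz":0},{"tx":-2.3,"ty":0,"tz":0,"wx":0,"wy":0,"wz":0}]}}

```text
time_s: 19.9
ee_pos: [645.5, 83.7, 231.0]
ee_rot: [179.6, 0.0, 104.9]
force: [0.0, 0.8, -0.4]
gripper_width: 0.6
gripper_force: 0.0
```

Call:
{"name": "move_arm", "arguments": {"plan": [{"tx":0,"ty":0,"tz":0,"wx":0,"wy":0,"wz":0.12},{"tx":0,"ty":0,"tz":0,"wx":0,"wy":0,"wz":0.12},{"tx":0,"ty":0,"tz":0,"wx":0,"wy":0,"wz":0.12},{"tx":0,"ty":0,"tz":0,"wx":0,"wy":0,"wz":0.12},{"tx":0,"ty":0,"tz":0,"wx":0,"wy":0,"wz":0.12},{"tx":0,"ty":0,"tz":0,"wx":0,"wy":0,"wz":0.12},{"tx":0,"ty":0,"tz":0,"wx":0,"wy":0,"wz":0.12},{"tx":0,"ty":0,"tz":0,"wx":0,"wy":0,"wz":0.12},{"tx":0,"ty":0,"tz":0,"wx":0,"wy":0,"wz":0.12},{"tx":0,"ty":0,"tz":0,"wx":0,"wy":0,"wz":0.12},{"tx":0,"ty":0,"tz":0,"wx":0,"wy":0,"wz":0.12},{"tx":0,"ty":0,"tz":0,"wx":0,"wy":0,"wz":0.12}]}}

```text
time_s: 20.9
ee_pos: [644.3, 83.1, 228.0]
ee_rot: [180.0, -0.1, 21.9]
force: [0.3, 0.2, -0.5]
gripper_width: 0.4
gripper_force: 0.0
```

Call:
{"name": "move_arm", "arguments": {"plan": [{"tx":0,"ty":0,"tz":0,"wx":0,"wy":0,"wz":0.12},{"tx":0,"ty":0,"tz":0,"wx":0,"wy":0,"wz":0.01},{"tx":0,"ty":0,"tz":0,"wx":0,"wy":0,"wz":0},{"tx":0,"ty":0,"tz":0,"wx":0,"wy":0,"wz":0}]}}

```text
time_s: 21.23
ee_pos: [644.3, 83.1, 227.9]
ee_rot: [180.0, -0.1, 14.9]
force: [-0.1, -0.5, 0.3]
gripper_width: 0.6
gripper_force: 0.0
```

```bash
python3 - <<'E'
from h import *
import pickle
arc()
for n in ("wrist","top","scene"):
    f=grab_frame(n); save(f,n+"13"); pickle.dump(f,open(n+"13.pkl","wb"))
    h=cv2.cvtColor(f["color"],cv2.COLOR_RGB2HSV); m=(((h[...,0]<5)|(h[...,0]>175))&(h[...,1]>170)&(h[...,2]>90)).astype(np.uint8)
    for k in cv2.findContours(m,0,2)[0]:
        if cv2.contourArea(k)>15:
            M=cv2.moments(k); c=(M["m10"]/M["m00"],M["m01"]/M["m00"]); print(n,cv2.contourArea(k),cv2.boundingRect(k),np.round(c,1),"z139",topress(onz(f,*c,139)).round(1))
    print(n,"pred tab top",proj(f,np.r_[RP@np.array([-1.5,-62.])+ORG,139]).round(1))
E
```

```text
t 21.23 world [644.3  83.1 227.9] press [ -1.9 -38.8 227.9] rot [ 1.80e+02 -1.00e-01  1.49e+01] F [-0.1 -0.5  0.3] q [ 6. 25. 78.  0. 77. 81.]
grip 0.5703411019528287 0.0 r 158.7710486020924 q 0.30871531381779316 yawq 89.89996280104191
wrist 393.5 (347, 218, 12, 42) [352.6 239. ] z139 [  2.2 -62.7 139. ]
wrist pred tab top [351.4 244.1]
top pred tab top [303.6 204. ]
scene 30.0 (100, 238, 13, 6) [105.9 240.6] z139 [462.2 109.5 139. ]
scene pred tab top [291.4 241.2]
```

Call:
{"name": "move_arm", "arguments": {"plan": [{"tx":0,"ty":0,"tz":2.4,"wx":0,"wy":0,"wz":0},{"tx":0,"ty":0,"tz":2.4,"wx":0,"wy":0,"wz":0},{"tx":0,"ty":0,"tz":2.4,"wx":0,"wy":0,"wz":0},{"tx":0,"ty":0,"tz":2,"wx":0,"wy":0,"wz":0},{"tx":0,"ty":0,"tz":1.4,"wx":0,"wy":0,"wz":0},{"tx":0,"ty":0,"tz":0,"wx":0,"wy":0,"wz":0},{"tx":0,"ty":0,"tz":0,"wx":0,"wy":0,"wz":0}]}}

```text
time_s: 21.97
ee_pos: [644.2, 83.1, 121.5]
ee_rot: [-180.0, -0.0, 14.8]
force: [0.5, 0.4, 0.5]
gripper_width: 0.5
gripper_force: 0.0
```

Call:
{"name": "move_arm", "arguments": {"plan": [{"tx":0,"ty":0.3,"tz":0,"wx":0,"wy":0,"wz":0},{"tx":0,"ty":0.3,"tz":0,"wx":0,"wy":0,"wz":0},{"tx":0,"ty":0.3,"tz":0,"wx":0,"wy":0,"wz":0},{"tx":0,"ty":0.3,"tz":0,"wx":0,"wy":0,"wz":0},{"tx":0,"ty":0,"tz":0,"wx":0,"wy":0,"wz":0}]}}

```text
time_s: 22.38
ee_pos: [648.1, 71.1, 122.9]
ee_rot: [180.0, -0.2, 14.7]
force: [0.9, 0.0, 0.6]
gripper_width: 0.4
gripper_force: 0.1
```

```bash
python3 - <<'E'
from h import *
arc()
E
```

```text
t 22.38 world [648.1  71.1 122.9] press [ -1.2 -51.4 122.9] rot [180.   -0.2  14.7] F [0.9 0.  0.6] q [ 5. 29. 87.  0. 65. 80.]
grip 0.443962240254202 0.12232379465785925 r 171.35813582901272 q 0.07496321926249741 yawq 90.0774008211842
```

Call:
{"name": "move_arm", "arguments": {"plan": [{"tx":0,"ty":0.25,"tz":0,"wx":0,"wy":0,"wz":0},{"tx":0,"ty":0.25,"tz":0,"wx":0,"wy":0,"wz":0},{"tx":0,"ty":0.25,"tz":0,"wx":0,"wy":0,"wz":0},{"tx":0,"ty":0.25,"tz":0,"wx":0,"wy":0,"wz":0}]}}

```text
time_s: 22.72
ee_pos: [650.2, 61.7, 122.1]
ee_rot: [-180.0, -0.1, 14.8]
force: [0.8, 1.4, 0.9]
gripper_width: 0.5
gripper_force: 0.9
```

Call:
{"name": "move_arm", "arguments": {"plan": [{"tx":0,"ty":0.25,"tz":0,"wx":0,"wy":0,"wz":0},{"tx":0,"ty":0.25,"tz":0,"wx":0,"wy":0,"wz":0},{"tx":0,"ty":0.25,"tz":0,"wx":0,"wy":0,"wz":0},{"tx":0,"ty":0.25,"tz":0,"wx":0,"wy":0,"wz":0}]}}

```text
time_s: 23.05
ee_pos: [652.7, 51.9, 122.0]
ee_rot: [180.0, -0.1, 14.8]
force: [-0.1, 2.3, 1.0]
gripper_width: 0.6
gripper_force: 0.9
```

Call:
{"name": "move_arm", "arguments": {"plan": [{"tx":0,"ty":0.15,"tz":0,"wx":0,"wy":0,"wz":0},{"tx":0,"ty":0.15,"tz":0,"wx":0,"wy":0,"wz":0}]}}

```text
time_s: 23.22
ee_pos: [653.3, 49.2, 121.9]
ee_rot: [-180.0, -0.1, 14.7]
force: [-0.9, 5.2, 1.4]
gripper_width: 0.5
gripper_force: 2.8
```

Call:
{"name": "move_arm", "arguments": {"plan": [{"tx":0,"ty":0.15,"tz":0,"wx":0,"wy":0,"wz":0},{"tx":0,"ty":0.15,"tz":0,"wx":0,"wy":0,"wz":0}]}}

```text
time_s: 23.38
ee_pos: [653.3, 49.0, 121.8]
ee_rot: [-179.7, -0.1, 14.7]
force: [-2.0, 12.4, 2.2]
gripper_width: 0.1
gripper_force: 5.9
```

```bash
python3 - <<'E'
from h import *
arc()
E
```

```text
t 23.38 world [653.3  49.  121.8] press [ -1.9 -74.1 121.8] rot [-1.797e+02 -1.000e-01  1.470e+01] F [-2.  12.4  2.2] q [ 3. 29. 86.  0. 65. 78.]
grip 0.10421244340677566 5.949466862948611 r 194.0520865710451 q 0.2524636289826757 yawq 90.09871949032937
```

Call:
{"name": "move_arm", "arguments": {"plan": [{"tx":0,"ty":0.15,"tz":0,"wx":0,"wy":0,"wz":0},{"tx":0,"ty":0,"tz":0,"wx":0,"wy":0,"wz":0}]}}

```text
time_s: 23.55
ee_pos: [653.4, 48.9, 121.8]
ee_rot: [-179.5, -0.0, 14.7]
force: [-2.1, 12.2, 2.7]
gripper_width: 0.3
gripper_force: 6.3
```

Call:
{"name": "move_arm", "arguments": {"plan": [{"tx":0,"ty":-0.8,"tz":0,"wx":0,"wy":0,"wz":0},{"tx":0,"ty":-1,"tz":0,"wx":0,"wy":0,"wz":0},{"tx":0,"ty":0,"tz":-3.5,"wx":0,"wy":0,"wz":0},{"tx":0,"ty":0,"tz":-3.5,"wx":0,"wy":0,"wz":0},{"tx":0,"ty":-1.2,"tz":-3.6,"wx":0,"wy":0,"wz":0},{"tx":0,"ty":-0.7,"tz":0,"wx":0,"wy":0,"wz":0},{"tx":0,"ty":0,"tz":0,"wx":0,"wy":0,"wz":0},{"tx":0,"ty":0,"tz":0,"wx":0,"wy":0,"wz":0}]}}

```text
time_s: 24.22
ee_pos: [644.3, 80.6, 227.2]
ee_rot: [179.9, -0.0, 14.8]
force: [-0.2, -0.5, -0.7]
gripper_width: 0.4
gripper_force: 0.0
```

```bash
python3 - <<'E'
from h import *
import pickle
arc()
f=grab_frame("wrist"); save(f,"w14"); pickle.dump(f,open("w14.pkl","wb"))
h=cv2.cvtColor(f["color"],cv2.COLOR_RGB2HSV); m=(((h[...,0]<5)|(h[...,0]>175))&(h[...,1]>170)&(h[...,2]>90)).astype(np.uint8)
for k in cv2.findContours(m,0,2)[0]:
    if cv2.contourArea(k)>100:
        M=cv2.moments(k); c=(M["m10"]/M["m00"],M["m01"]/M["m00"]); print(cv2.contourArea(k),cv2.boundingRect(k),np.round(c,1),"z139",topress(onz(f,*c,139)).round(1))
m=((h[...,0]>10)&(h[...,0]<25)&(h[...,1]>130)&(h[...,2]>70)).astype(np.uint8)
for k in cv2.findContours(m[:310],0,2)[0]:
    if cv2.contourArea(k)>500: c,r=cv2.minEnclosingCircle(k); print("brass",c,r,topress(onz(f,*c,104)).round(1))
E
```

```text
t 24.22 world [644.3  80.6 227.2] press [ -2.5 -41.2 227.2] rot [179.9  -0.   14.8] F [-0.2 -0.5 -0.7] q [ 6. 25. 78. -0. 77. 81.]
grip 0.4252793379242407 0.0 r 161.2016440656278 q 0.5347996944983077 yawq 89.99712548251445
400.5 (376, 217, 15, 43) [383.6 238.6] z139 [  1.9 -86.4 139. ]
brass (99.73951721191406, 235.056884765625) 32.51466751098633 [ -6.3 127.5 104. ]
brass (421.0, 220.5) 30.516489028930664 [   5.6 -120.4  104. ]
```

```bash
python3 - <<'E'
from h import *
import pickle
f=pickle.load(open("w14.pkl","rb")); g=pickle.load(open("wrist13.pkl","rb"))
print("tab outer edge before/after",topress(onz(g,358.5,239,139))[1],topress(onz(f,390.5,238.6,139))[1])
env.job_done()
E
```

```text
tab outer edge before/after -66.76286622325878 -91.08289774326636
the job is handed in; nothing more can be done
```

The mould is home, the beam is pressed down and the keeper pushed to its stop (tab travel measured about 24–25 mm of 25), so I handed the job in at 24 s, though I viewed 11 pictures where 10 were allowed.

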